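Find the tight spot of a strip guide with a feeler gauge

TASK

The strip guide on the bench binds somewhere along its narrow gap. Take the feeler gauge from its holder, lower its blade fully down into the wide mouth of the gap, then slide it along the gap, gently and without forcing it, until you feel the drag of the tight spot. Leave the gauge standing there by itself, blade fully down and gripped by the tight spot, and leave the other things on the bench alone.

Things in the scene. Friction and masses are not known exactly. Their poses are not given: they have to be found in the camera images.
- gauge: loose feeler gauge, 50 to 100 g, upright: steel blade 6 mm thick (its x), 16 mm wide (y), with a rounded foot (radius 3 mm across the thickness), under a black plastic handle 16 (x) x 34 (y) x 52 mm high. Origin: centre of the foot's underside; z up to the handle, which spans z = 63 to 115 mm. A half turn about z makes no difference.
- gauge_grip (a point): centre of the gauge's handle, 90 mm above the blade's foot; pinch it across its 16 mm thickness (the gauge's x), firmly: the drag at the foot tends to twist the gauge in a light grip
- holder: fixed grey plastic block 70 x 80 x 36 mm in which the gauge stands at the start, its blade in an upright pocket 10 mm (x) by 20 mm (y) and 28 mm deep, open at the top. Origin: centre of its underside.
- track: fixed strip guide: dark steel base plate 110 (x) x 320 (y) x 10 mm with two aluminium rails along y, tops 44 mm above the bench. Between them, centred on x = 0, an open-topped gap 9 mm wide from y = -87 to 142 mm. Its floor is the plate's top, 10 mm above the bench. Both ends are closed by blocks. A small roller lies low behind the rear rail. Origin: centre of the plate's underside.
- keeper: rear (+x) rail, with the track's origin and axes. Hidden in it, 12 mm below its top, is the one tight spot: a sprung shoe 12 mm long plus an 11 mm ramp at each side, its middle anywhere from y = -45 to 110 mm. It leaves 4 mm of gap and yields toward +x at 3 N + 3 N/mm: it holds the blade with 9 to 13 N. It can be slid onto along y, not from above. Elsewhere the blade passes freely.
- gap_mouth (a point): middle of the gap's wide mouth, at the level of the gap's floor (track y = -127 mm). The mouth is 16 mm wide from y = -150 to -112 mm and tapers evenly to the 9 mm gap by y = -87 mm. The blade's foot goes here first.
- gap_end (a point): closed far end of the gap at its floor (track y = 142 mm), where the end block begins
- timer: small white upright timer, 60 mm high and wide, a bystander. Origin: centre of its underside.
- reagent: white reagent bottle, 44 mm across and 85 mm high, a bystander. Origin: centre of its underside.
- kit: grey and red test-kit carton 90 x 140 x 60 mm, a bystander. Origin: centre of its underside.
There are look-alikes about, which are no part of the job. What is meant by the gauge is not orange, pink or yellow, and is the smaller of those in its own colour.

How it is judged:
On the way:
1. the gauge's blade stands fully down in the wide mouth of the gap (z of gauge in the frame of track below 0.015 m and horizontal distance between gauge and gap_mouth below 0.025 m and angle between gauge's own z axis and vertical below 0.2 rad), for 0.1 s.
At the end, for the whole second after the job is handed in: The gauge stands by itself at rest in the narrow gap at the tight spot: the keeper's shoe presses its blade with more than 5 N, its foot is within 5 mm of the gap's floor, and it leans less than 0.2 rad (contact force between gauge and keeper above 5 N and z of gauge in the frame of track below 0.015 m and x of gauge in the frame of track between -0.005 and 0.005 m and y of gauge in the frame of track between -0.087 and 0.142 m and angle between gauge's own z axis and vertical below 0.2 rad and linear speed of gauge below 0.02 m/s); the robot touches nothing.
It fails at once if the gauge is forced: it is pressed against the strip guide with more than 45 N in all, both rails and the shoe added up (contact force between gauge and track above 45 N).
It fails at once if the timer is moved by more than 20 mm (distance of timer from where it was at the start of the episode above 0.02 m).
It fails at once if the reagent bottle is moved by more than 20 mm (distance of reagent from where it was at the start of the episode above 0.02 m).
It fails at once if the kit carton is moved by more than 20 mm (distance of kit from where it was at the start of the episode above 0.02 m).
It also fails if it takes over 72 s, if anything falls off the work surface, if the arm or the gripper's body presses on something with over 40 N, if the wrist force passes 120 N, or if a joint passes its speed limit or range.

ROBOT

A 6-joint arm with a two-finger parallel gripper is mounted at the origin on the work surface. World frame = base frame: x ahead of the robot, y to its left, z up, the work surface at z = 0. Lengths are in m, angles in rad, forces in N, time in s.
With the tool pointing down it reaches from about 0.3 to 0.775 m from the base axis. Payload 14.6 kg.
Tool frame: the origin (TCP) lies between the finger pads; the fingertips stand 11 mm ahead of it and the grasp point (between the pads) lies 8 mm behind it; z points along the fingers, y is the direction in which the jaws open and shut (so a half turn about z gives the same grasp; the last joint's range is limited). The gripper opens to 85 mm and grips with 20 to 120 N. Pads are 22 mm wide; open, the fingers measure 114 mm over their backs; the gripper's body (76 mm by 85 mm) begins 54 mm behind the grasp point. The pads swing forward as they close: fully open they stand 13 mm farther back than shut.
Start: joints at [1.06, 0.3, 1.521, -0, 1.321, -0.067], TCP at [0.236, 0.497, 0.242] pointing down, gripper open.
Joint ranges: [-3.03, 3.03], [-0.79, 2.21], [0.23, 2.52], [-1.04, 4.18], [0, 3.07], [-2.55, 2.55]. Speed limits (rad/s): [2.22, 2.22, 2.57, 3.14, 3.14, 3.14].

INTERFACE

Orientations are given as a 3x3 rotation matrix whose columns are the frame's x, y, z axes.
In Python, from bench import sense, grab_frame, camera_model, close_job gives the robot as it stands. The module is installed in compiled form; this text tells all that it offers.
- The arm moves only by the tool apply_moves, never from a script. Its argument "targets" is a list of rows, each an object of numbers: "x", "y", "z": the shift along the world's x, y, z in m; "wx", "wy", "wz": the turn, a rotation vector about the world's x, y, z in degrees; "gripper": the opening in per cent of the stroke, from 0 (shut) to 100 (fully open). In form: [{"x": .., "y": .., "z": .., "wx": .., "wy": .., "wz": .., "gripper": ..}, ...]. A call has exactly 5 rows; each row shifts and turns the commanded pose from where the row before left it; what a row does not reach is not made up. A row lasts 1/10 s, in which the tool goes at most 50 mm and 8.59 degrees, less where a joint would pass 70% of its speed; a pose out of reach is approached as far as the arm can. A call with a gripper value outside its range is refused whole. The fingers move at their own pace and stop on an object; "squeeze" is the grip in N (left out, the last holds). Time passes only in rows, so rows that do not move let the fingers close, or fill a call up. It gives the time, the measured TCP pose, the force and the opening at its end, in the units of the state.
- sense(): the state, without advancing time (a new reading comes with each control period).
- grab_frame(name): name is "side" or "top" or "wrist"; returns (picture, depth): 384x512x3 uint8, red, green, blue; 384x512 float32, m along the optical axis (not along the pixel's ray), 0 where there is no reading.
- camera_model(name): a dict with "vfov" (degrees; the focal length in pixels is half the picture's height over the tangent of half this angle, whatever the lens; pixels are square), "cx", "cy" (the principal point, pixels), "rvec" (rotation vector, rad) and "tvec" (3), from world to camera coordinates, as OpenCV has them; the wrist camera has in their place "mount" (4x4, takes a point from camera to tool coordinates, whose origin is the TCP and whose axes are the flange's). Camera axes: x right, y down, z forward; pixel columns grow to the right and rows downward; lengths in m; the calibration is good to about 2 mm. A picture is of the moment at which its call begins: read the wrist's pose just before it. camera_model takes no time and is no camera call.
- close_job(): hands the job in, once; it reports no verdict.
The state is a dict: "time_s": time; "joint_pos": joint angles; "dq": joint speeds; "effort": joint torques, N m; "tcp_pos": TCP position; "tool_rot": TCP orientation; "contact_force": force on the tool from outside, world axes, zero at the start; "ft_torque": the same for the moment, N m; "gripper_width": opening from 0.0 (shut) to 1.0 (fully open).
Only numpy, scipy, OpenCV 4.12 (cv2) and the standard library are available. Lean on these libraries where they do the work, as an engineer would, in place of code of your own. Each camera call takes 0.05 s, during which the arm holds its last target.

## Working session

There is one attempt and no reset: what is moved stays moved. The work goes in short steps, Python scripts to look and compute and a tool call to move; the robot and the scene stay as the last step left them, time stands still between calls to the robot, and variables do not carry over. Pictures are saved under pics/ and viewed, and the job is handed in when it is done.

Besides the shell and the picture viewer there is one more tool, called after "Emit:" as a command line: name --argument value ..., lists and objects as JSON in quotes. apply_moves: Moves the arm, as the interface text tells. Its arguments: {"type":"object","properties":{"targets":{"type":"array","items":{"type":"object","properties":{"x":{"type":"number"},"y":{"type":"number"},"z":{"type":"number"},"wx":{"type":"number"},"wy":{"type":"number"},"wz":{"type":"number"},"gripper":{"type":"number"}}}},"squeeze":{"type":"number"}},"required":["targets"]}

```bash
mkdir -p pics; cat > h.py <<'E'
import numpy as np, cv2
from bench import sense, grab_frame, camera_model
def K(m):
    f=192/np.tan(np.radians(m['vfov'])/2); return f,m['cx'],m['cy']
def pose(name,s=None):
    m=camera_model(name)
    if 'mount' in m:
        M=np.array(m['mount']);T=np.eye(4);T[:3,:3]=np.array(s['tool_rot']);T[:3,3]=s['tcp_pos'];W=T@M
        return W[:3,:3],W[:3,3]
    R,_=cv2.Rodrigues(np.array(m['rvec'],float));t=np.array(m['tvec'],float).ravel()
    return R.T,-R.T@t
def ray(name,uv,s=None):
    f,cx,cy=K(camera_model(name));R,c=pose(name,s);uv=np.atleast_2d(uv).astype(float)
    d=np.c_[(uv[:,0]-cx)/f,(uv[:,1]-cy)/f,np.ones(len(uv))]@R.T
    return c,d
def onplane(name,uv,z,s=None):
    c,d=ray(name,uv,s);return c+d*((z-c[2])/d[:,2])[:,None]
def cloud(name,depth,s=None):
    v,u=np.mgrid[:384,:512];c,d=ray(name,np.c_[u.ravel(),v.ravel()],s)
    return (c+d*depth.reshape(-1,1)).reshape(384,512,3)
def proj(name,P,s=None):
    f,cx,cy=K(camera_model(name));R,c=pose(name,s);q=(np.atleast_2d(P)-c)@R
    return np.c_[q[:,0]/q[:,2]*f+cx,q[:,1]/q[:,2]*f+cy]
E
python3 - <<'E'
from h import *
s=sense();print(s)
for n in ('top','side','wrist'):
    print(n,camera_model(n))
    p,d=grab_frame(n);np.savez('f_%s.npz'%n,p=p,d=d);cv2.imwrite('pics/%s0.png'%n,cv2.resize(p[...,::-1],(800,600)))
    print(n,pose(n,s)[1],(d>0).mean())
E
```

```text
{'time_s': 0.0, 'joint_pos': array([ 1.06038976e+00,  3.00462653e-01,  1.52159766e+00, -3.64301848e-05,
        1.32071440e+00, -6.66057558e-02]), 'dq': array([ 0.00030632, -0.00012627,  0.00131328,  0.00027057, -0.00057073,
       -0.00045467]), 'effort': array([-3.02746528e-03, -5.43493330e+01, -3.61782682e+01, -2.51686806e-04,
        4.08795197e-03, -2.63850961e-05]), 'tcp_pos': array([0.23605622, 0.49651124, 0.24171893]), 'tool_rot': array([[-9.03130083e-01,  4.29366690e-01, -5.46677094e-04],
       [ 4.29367035e-01,  9.03129475e-01, -1.04864731e-03],
       [ 4.34659733e-05, -1.18179005e-03, -9.99999301e-01]]), 'contact_force': array([-0.17390339,  0.08862848, -0.30061464]), 'ft_torque': array([-0.00396076, -0.01328298, -0.01213189]), 'gripper_width': 0.9997926737963576}
top {'vfov': 48.21927792869314, 'cx': 254.39281847928112, 'cy': 191.63532808479405, 'rvec': array([ 2.11142707, -2.17102826,  0.18778794]), 'tvec': array([0.0509336 , 0.62430039, 1.1088357 ])}
top [0.43697515 0.04950511 1.19518358] 0.9959360758463541
side {'vfov': 49.85557133035778, 'cx': 255.74938724947702, 'cy': 193.0485492008878, 'rvec': array([ 0.57022238, -2.55923328,  1.28813715]), 'tvec': array([0.54762041, 0.18345634, 0.99449342])}
side [0.17799353 0.85524353 0.74795609] 0.9960581461588541
wrist {'vfov': 69.94559932413826, 'cx': 257.9469689898657, 'cy': 196.0457669712552, 'mount': array([[ 1.32717688e-03, -9.62268214e-01, -2.72099472e-01,
         6.81007518e-02],
       [ 9.99999056e-01,  1.37355798e-03,  2.00090478e-05,
         1.12734990e-04],
       [ 3.54490329e-04, -2.72099242e-01,  9.62269129e-01,
        -1.32164007e-01],
       [ 0.00000000e+00,  0.00000000e+00,  0.00000000e+00,
         1.00000000e+00]])}
wrist [0.17467309 0.52599195 0.37388565] 0.9960174560546875
```

View pics/top0.png

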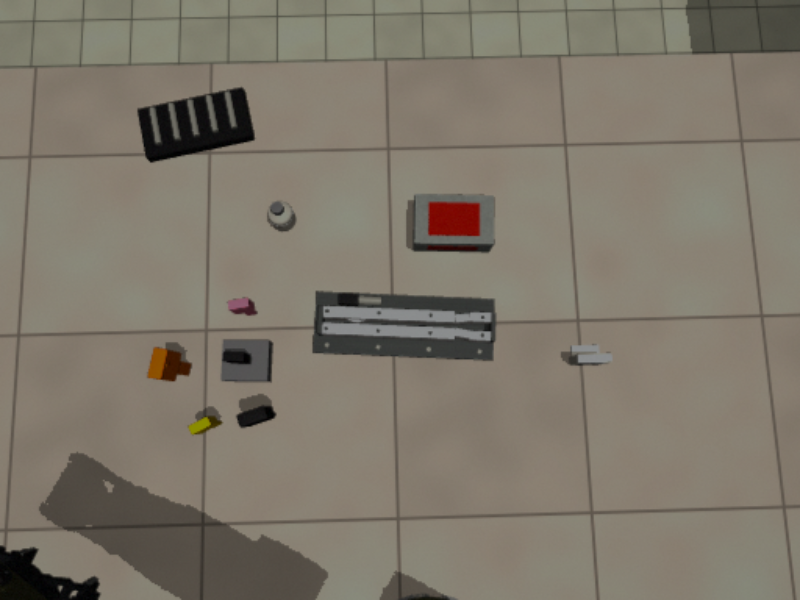

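View pics/side0.png

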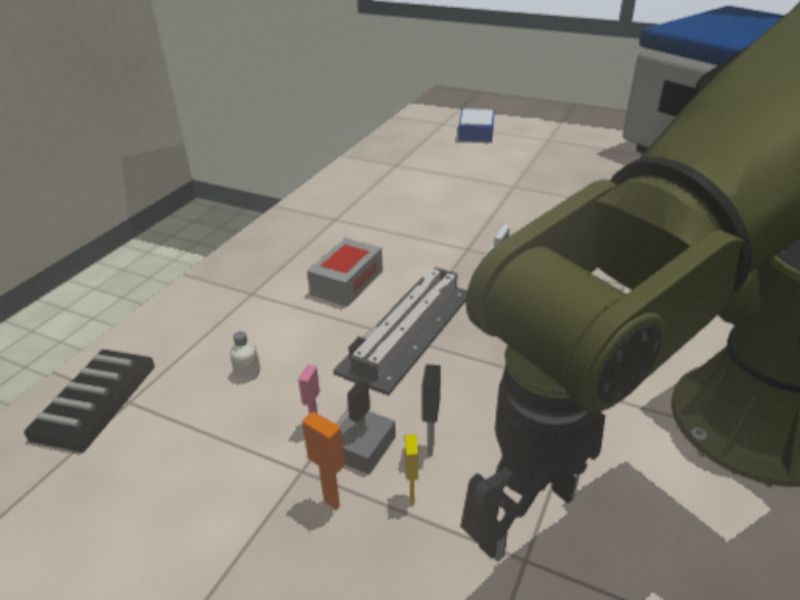

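View pics/wrist0.png

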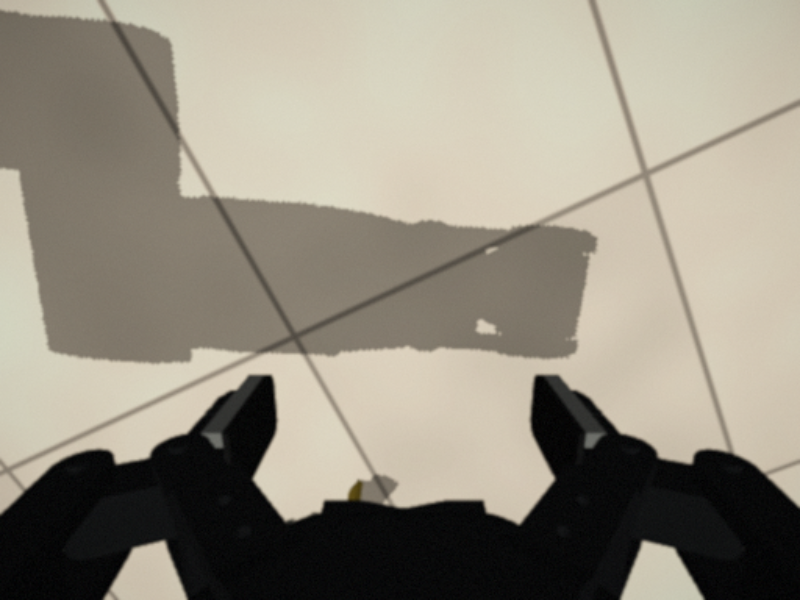

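The top view shows the black gauge in its grey holder at (236,356) and a larger black look-alike at (256,416). The track runs from (320,325) to (490,325), with its wide mouth at the right end and the roller on the upper, +x side at (360,300). Next I'll measure these positions.

```bash
python3 - <<'E'
from h import *
F=np.load('f_top.npz');p,d=F['p'],F['d']
C=cloud('top',d)
np.save('ctop.npy',C)
def rep(name,m,zl,zh):
    m=m&(C[...,2]>zl)&(C[...,2]<zh); n,l,st,ce=cv2.connectedComponentsWithStats(m.astype(np.uint8))
    for i in range(1,n):
        if st[i,4]<12: continue
        P=C[l==i]; r=cv2.minAreaRect(P[:,:2].astype(np.float32)*1000)
        print(name,st[i],ce[i].round(1),'rect mm',np.round(r[0],1),np.round(r[1],1),round(r[2],1),'z',np.percentile(P[:,2],[5,50,95]).round(4),'col',p[l==i].mean(0).round())
a=np.ones(d.shape,bool)
roi=np.zeros(d.shape,bool); roi[120:330,80:420]=1
rep('all',roi,0.008,0.3)
print()
rep('tall',roi,0.08,0.3)
rep('railtop',roi,0.038,0.052)
rep('plate',roi,0.004,0.016)
E
```

```text
all [ 265  124   51   37 1827] [289.9 142. ] rect mm [765.  -68.5] [138.7  92. ] 87.7 z [0.032  0.0597 0.0635] col [104.  59.  53.]
all [172 129  17  19 259] [179.9 137.7] rect mm [784.5 236.6] [39.7 44.2] 15.7 z [0.0178 0.0574 0.0859] col [97. 95. 88.]
all [ 200  186  118   44 3946] [257.9 207.6] rect mm [586.2  23.2] [319.5 110.6] 85.8 z [0.0085 0.0238 0.0463] col [86. 87. 86.]
all [146 190  18  12 158] [154.6 195.6] rect mm [616.7 294.8] [17.8 34.8] 8.6 z [0.0276 0.1115 0.1173] col [103.  63.  75.]
all [141 217  33  27 818] [157.3 230.5] rect mm [530.4 299.8] [81.1 70.3] 88.0 z [0.0298 0.0361 0.1224] col [69. 68. 68.]
all [364 221  28  13 203] [377.5 228.9] rect mm [ 518.2 -295.5] [33.1 60.8] 13.5 z [0.0092 0.058  0.062 ] col [114. 114. 112.]
all [ 94 222  28  22 417] [106.6 233.2] rect mm [519.5 407. ] [24.1 47.3] 78.6 z [0.0317 0.15   0.163 ] col [94. 48.  3.]
all [152 260  24  14 223] [163.3 265.9] rect mm [435.  263.2] [21.9 45.7] 17.1 z [0.1025 0.1517 0.1547] col [20. 19. 19.]
all [121 266  21  12 151] [130.3 271.5] rect mm [423.1 353.3] [16.1 33.4] 27.7 z [0.0635 0.1121 0.11
[... 1842 characters left out ...]
597.3 142.5] [42.2  5.4] 82.8 z [0.0058 0.0107 0.0152] col [54. 55. 53.]
plate [232 205  81   7 203] [280.  207.8] rect mm [584.1 -14.9] [223.4  12.7] 87.1 z [0.0061 0.0096 0.0142] col [52. 53. 52.]
plate [365 221  19   6  75] [374.  223.1] rect mm [ 534.9 -297.6] [14.1 50.3] 1.1 z [0.0044 0.0064 0.0096] col [132. 133. 131.]
plate [173 226   1  12  12] [173.  231.5] rect mm [527.2 259.9] [ 1.6 29.9] 89.8 z [0.0067 0.0088 0.0148] col [47. 44. 40.]
plate [363 228   7   6  12] [365.2 231.3] rect mm [ 512.  -270.8] [19.2  9. ] 42.6 z [0.0051 0.0101 0.0155] col [63. 59. 53.]
plate [120 232   3   9  12] [120.8 236.1] rect mm [518.7 403.6] [ 1.5 21.7] 76.6 z [0.0044 0.0096 0.0139] col [73. 47. 29.]
```

```bash
python3 - <<'E'
import cv2
p=cv2.imread('pics/top0.png')
import numpy as np
p=np.load('f_top.npz')['p'][...,::-1]
cv2.imwrite('pics/top_crop.png',cv2.resize(p[180:285,90:330],(800,350),interpolation=cv2.INTER_CUBIC))
E
```

```text
(no output)
```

View pics/top_crop.png

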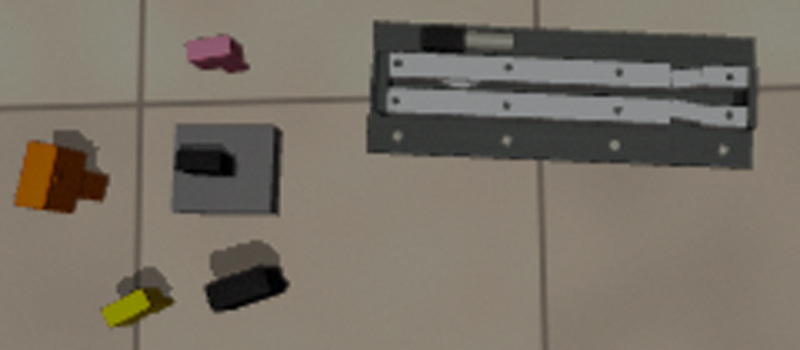

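Emit:
apply_moves --targets '[{"x": 0.029, "y": -0.02, "wz": -6.4, "gripper": 50}, {"x": 0.029, "y": -0.02, "wz": -6.4, "gripper": 50}, {"x": 0.029, "y": -0.02, "wz": -6.4, "gripper": 50}, {"x": 0.029, "y": -0.02, "wz": -6.4, "gripper": 50}, {"x": 0.029, "y": -0.02, "wz": -6.4, "gripper": 50}]'

```text
schema error: expected keys x, y, z, wx, wy, wz, gripper
```

Emit:
apply_moves --targets '[{"x": 0.029, "y": -0.02, "wz": -6.4, "gripper": 50}, {"x": 0.029, "y": -0.02, "wz": -6.4, "gripper": 50}, {"x": 0.029, "y": -0.02, "wz": -6.4, "gripper": 50}, {"x": 0.029, "y": -0.02, "wz": -6.4, "gripper": 50}, {"x": 0.03, "y": -0.02, "wz": -7, "gripper": 50}]'

```text
schema error: expected keys x, y, z, wx, wy, wz, gripper
```

```bash
cat > snap.py <<'E'
import sys
from h import *
n,tag=sys.argv[1:3]
s=sense();p,d=grab_frame(n)
np.savez('f_%s.npz'%tag,p=p,d=d,tcp_pos=s['tcp_pos'],tool_rot=s['tool_rot'])
cv2.imwrite('pics/%s.png'%tag,cv2.resize(p[...,::-1],(800,600)))
R=s['tool_rot'];print(s['time_s'],s['tcp_pos'].round(4),'yaw of tool x',np.degrees(np.arctan2(R[1,0],R[0,0])).round(2),R[:,2].round(4),s['joint_pos'].round(2),s['gripper_width'],s['contact_force'].round(2))
E
python3 snap.py wrist w1
```

```text
0.15 [0.2361 0.4966 0.2418] yaw of tool x 154.57 [-4.e-04 -8.e-04 -1.e+00] [ 1.06  0.3   1.52 -0.    1.32 -0.07] 1.0049993300904707 [-0.49  0.08  0.  ]
```

View pics/w1.png

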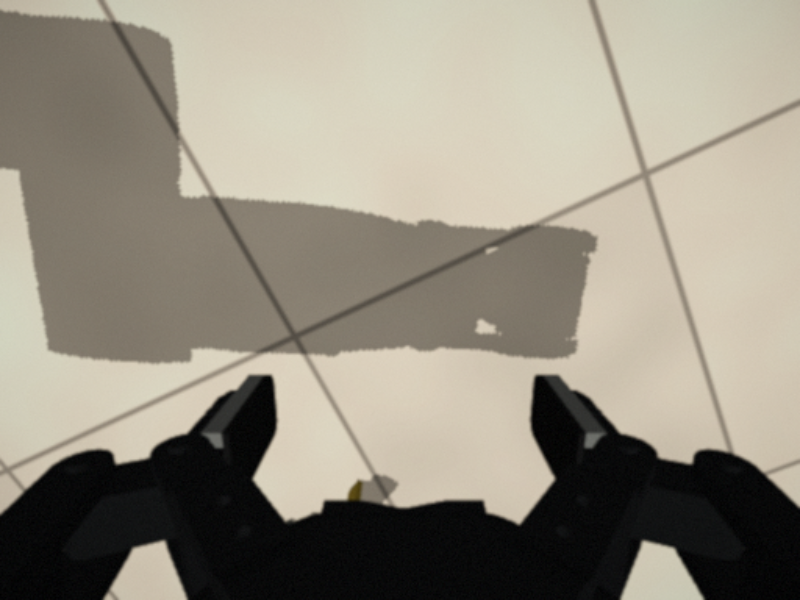

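All seven keys are needed, and the arm hasn't moved yet.

Emit:
apply_moves --targets '[{"x": 0.029, "y": -0.02, "z": 0, "wx": 0, "wy": 0, "wz": -6.4, "gripper": 50}, {"x": 0.029, "y": -0.02, "z": 0, "wx": 0, "wy": 0, "wz": -6.4, "gripper": 50}, {"x": 0.029, "y": -0.02, "z": 0, "wx": 0, "wy": 0, "wz": -6.4, "gripper": 50}, {"x": 0.029, "y": -0.02, "z": 0, "wx": 0, "wy": 0, "wz": -6.4, "gripper": 50}, {"x": 0.029, "y": -0.02, "z": 0, "wx": 0, "wy": 0, "wz": -6.4, "gripper": 50}]'

```text
time_s: 0.7
tcp_pos: [0.3822, 0.3957, 0.2422]
tool_rot: [[-0.535, 0.845, -0.0], [0.845, 0.535, -0.0], [0.0, -0.0, -1.0]]
contact_force: [-0.6, -0.1, -0.1]
gripper_width: 0.501
```

Emit:
apply_moves --targets '[{"x": 0.029, "y": -0.02, "z": 0, "wx": 0, "wy": 0, "wz": -6.4, "gripper": 50}, {"x": 0.029, "y": -0.02, "z": 0, "wx": 0, "wy": 0, "wz": -6.4, "gripper": 50}, {"x": 0.029, "y": -0.02, "z": 0, "wx": 0, "wy": 0, "wz": -6.4, "gripper": 50}, {"x": 0.029, "y": -0.02, "z": 0, "wx": 0, "wy": 0, "wz": -6.4, "gripper": 50}, {"x": 0.03, "y": -0.02, "z": 0, "wx": 0, "wy": 0, "wz": -7, "gripper": 50}]'

```text
time_s: 1.2
tcp_pos: [0.5282, 0.2957, 0.2422]
tool_rot: [[0.005, 1.0, -0.0], [1.0, -0.005, -0.0], [-0.0, -0.0, -1.0]]
contact_force: [0.5, 1.2, 0.2]
gripper_width: 0.499
```

```bash
python3 snap.py wrist w2
```

```text
1.2 [0.5282 0.2957 0.2422] yaw of tool x 89.71 [-3.e-04 -1.e-04 -1.e+00] [0.45 0.42 1.35 0.   1.36 0.45] 0.49911445360173634 [0.5  1.24 0.19]
```

View pics/w2.png

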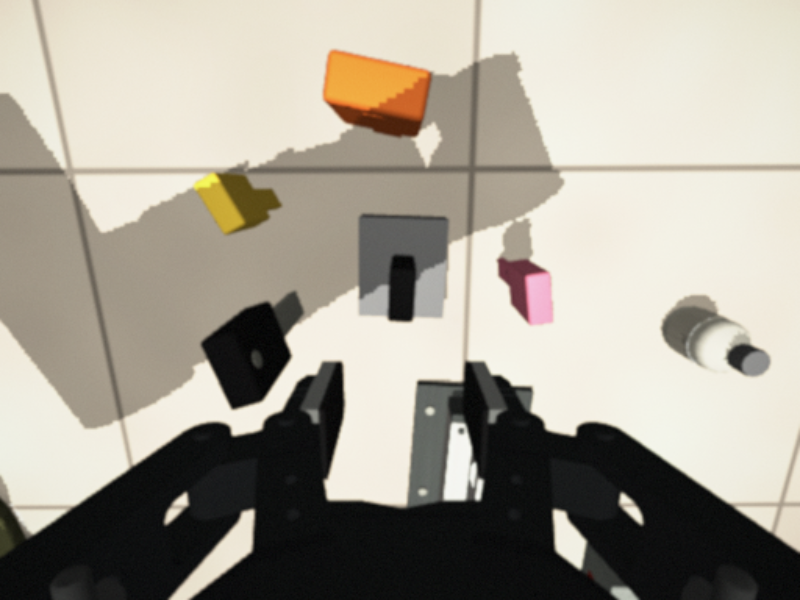

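The holder with the gauge is at about (402,290). Measuring its pose from the wrist depth.

```bash
python3 - <<'E'
from h import *
F=np.load('f_w2.npz');s=F;p,d=F['p'],F['d']
C=cloud('wrist',d,s);v,u=np.mgrid[:384,:512]
box=(u>225)&(u<290)&(v>130)&(v<215)
def rect(m,n):
    P=C[m];r=cv2.minAreaRect(P[:,:2].astype(np.float32)*1000);print(n,m.sum(),np.round(r[0],1),np.round(r[1],1),round(r[2],2),np.percentile(P[:,2],[5,50,95]).round(4))
rect(box&(C[...,2]>0.117)&(C[...,2]<.13),'gauge top depth')
rect(box&(C[...,2]>0.06)&(C[...,2]<.13),'handle')
rect(box&(C[...,2]>0.031)&(C[...,2]<.041),'holder top')
# intensity mask rays
m=box&(C[...,2]>0.06)
g=p.mean(2);print(g[170:206:3,244:270].astype(int))
m=(m).astype(np.uint8)
T=C[...,2]>0.117
for vv in range(160,208,4):
    r=np.where(T[vv]&box[vv])[0]
    if len(r):
        q=onplane('wrist',[[r[0]-.5,vv],[r[-1]+.5,vv]],0.123,s);print(vv,r[0],r[-1],q[:,:2].round(4).tolist())
E
```

```text
gauge top depth 591 [527.3 299.9] [34.5 15.9] 86.98 [0.122  0.1235 0.1247]
handle 700 [527.7 300. ] [34.7 16.3] 89.36 [0.0907 0.1233 0.1246]
holder top 2905 [527.6 299.7] [80.1 69.5] 88.04 [0.0356 0.0368 0.038 ]
[[ 95  93  96  96  90  67  34  15   2   4   3  11  11   4   7   9   9   9
   11   4  16  42  74  91  95  93]
 [ 90  92  96  95  89  61  28  17  19  18  17  19  18  17  19  19  16  18
   17  18  16  33  64  89  95  98]
 [ 93  94  93  89  77  50  24  20  21  20  22  20  19  17  19  21  19  20
   19  20  20  32  70  91 109 149]
 [ 93  92  94  92  77  48  19  16  17  21  19  20  21  21  19  17  21  20
   20  20  17  47 105 139 163 174]
 [139 141 142 137 108  57  21  17  19  20  18  17  18  21  20  19  18  19
   20  13  28  79 143 173 178 175]
 [179 178 178 174 134  65  21  20  18  17  19  20  17  16  20  20  20  22
   16  19  35  95 150 175 176 175]
 [179 178 178 172 130  58  18  14  17  15  20  17  17  19  16  19  19  19
   18  16  39 103 153 175 176 174]
 [179 178 180 173 127  58  19  13  14  20  18  17  17  17  18  20  20  19
   18  17  52 125 166 176 176 173]
 [176 178 179 17
[... 206 characters left out ...]
4 177 172 151  95  34  16  17  19  18  15  17  18  13  19  20  16  18
   15  26  81 140 171 176 174 175]
 [236 234 230 201 126  45  13  14  16  14  16  12  15  14  14  14  16  14
   15  58 144 201 221 222 220 218]]
160 250 284 [[0.5214, 0.3276], [0.5535, 0.3275]]
172 249 287 [[0.5203, 0.3165], [0.5565, 0.3163]]
176 249 267 [[0.5203, 0.3127], [0.538, 0.3126]]
180 249 265 [[0.5202, 0.3089], [0.5361, 0.3088]]
184 237 264 [[0.5089, 0.3051], [0.5352, 0.305]]
188 248 264 [[0.5192, 0.3012], [0.5352, 0.3011]]
192 248 264 [[0.5191, 0.2973], [0.5352, 0.2972]]
196 248 264 [[0.5191, 0.2933], [0.5352, 0.2933]]
200 248 263 [[0.519, 0.2894], [0.5343, 0.2893]]
204 248 263 [[0.519, 0.2854], [0.5343, 0.2853]]
```

Emit:
apply_moves --targets '[{"x": -0.001, "y": 0.004, "z": -0.04, "wx": 0, "wy": 0, "wz": -1.7, "gripper": 50}, {"x": 0, "y": 0, "z": -0.04, "wx": 0, "wy": 0, "wz": 0, "gripper": 50}, {"x": 0, "y": 0, "z": -0.04, "wx": 0, "wy": 0, "wz": 0, "gripper": 50}, {"x": 0, "y": 0, "z": -0.02, "wx": 0, "wy": 0, "wz": 0, "gripper": 50}, {"x": 0, "y": 0, "z": -0.012, "wx": 0, "wy": 0, "wz": 0, "gripper": 50}]'

```text
time_s: 1.75
tcp_pos: [0.5254, 0.3004, 0.0881]
tool_rot: [[0.03, 1.0, -0.003], [1.0, -0.03, -0.001], [-0.001, -0.003, -1.0]]
contact_force: [0.0, -0.5, 0.7]
gripper_width: 0.501
```

Emit:
apply_moves --targets '[{"x": 0, "y": 0, "z": 0, "wx": 0, "wy": 0, "wz": 0, "gripper": 0}, {"x": 0, "y": 0, "z": 0, "wx": 0, "wy": 0, "wz": 0, "gripper": 0}, {"x": 0, "y": 0, "z": 0, "wx": 0, "wy": 0, "wz": 0, "gripper": 0}, {"x": 0, "y": 0, "z": 0, "wx": 0, "wy": 0, "wz": 0, "gripper": 0}, {"x": 0, "y": 0, "z": 0, "wx": 0, "wy": 0, "wz": 0, "gripper": 0}]' --squeeze 100

```text
time_s: 2.25
tcp_pos: [0.5266, 0.3009, 0.0913]
tool_rot: [[0.03, 1.0, 0.002], [1.0, -0.03, 0.001], [0.001, 0.002, -1.0]]
contact_force: [-1.0, 0.3, 4.3]
gripper_width: 0.174
```

```bash
python3 snap.py wrist w3
```

```text
2.25 [0.5266 0.3009 0.0913] yaw of tool x 88.27 [ 1.6e-03  8.0e-04 -1.0e+00] [0.46 0.58 1.49 0.   1.07 0.49] 0.17436947441807615 [-0.95  0.3   4.25]
```

View pics/w3.png

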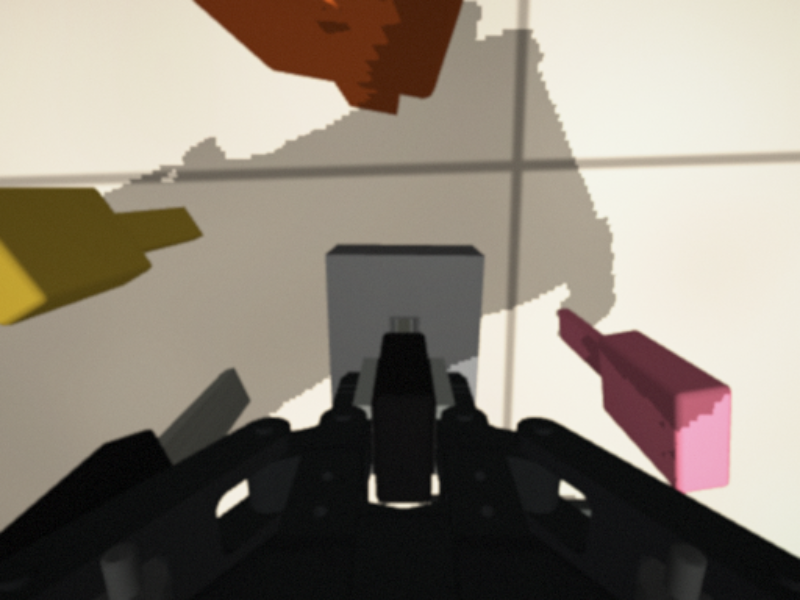

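Gripped, with the opening matching the 16 mm handle. Next I'll lift straight up and hover over the mouth.

Emit:
apply_moves --targets '[{"x": 0, "y": 0, "z": 0.01, "wx": 0, "wy": 0, "wz": 0, "gripper": 0}, {"x": 0, "y": 0, "z": 0.03, "wx": 0, "wy": 0, "wz": 0, "gripper": 0}, {"x": 0, "y": 0, "z": 0.03, "wx": 0, "wy": 0, "wz": 0, "gripper": 0}, {"x": 0, "y": 0, "z": 0.03, "wx": 0, "wy": 0, "wz": 0, "gripper": 0}, {"x": 0, "y": 0, "z": 0.03, "wx": 0, "wy": 0, "wz": 0, "gripper": 0}]'

```text
time_s: 2.8
tcp_pos: [0.5259, 0.3006, 0.2221]
tool_rot: [[0.03, 1.0, -0.0], [1.0, -0.03, 0.0], [0.0, -0.0, -1.0]]
contact_force: [-0.5, 0.6, -1.5]
gripper_width: 0.176
```

Emit:
apply_moves --targets '[{"x": 0.005, "y": -0.04, "z": 0, "wx": 0, "wy": 0, "wz": -1, "gripper": 0}, {"x": 0.005, "y": -0.04, "z": 0, "wx": 0, "wy": 0, "wz": -1, "gripper": 0}, {"x": 0.005, "y": -0.04, "z": 0, "wx": 0, "wy": 0, "wz": 0, "gripper": 0}, {"x": 0.005, "y": -0.04, "z": 0, "wx": 0, "wy": 0, "wz": 0, "gripper": 0}, {"x": 0.005, "y": -0.04, "z": 0, "wx": 0, "wy": 0, "wz": 0, "gripper": 0}]'

```text
time_s: 3.3
tcp_pos: [0.551, 0.0991, 0.2209]
tool_rot: [[0.065, 0.998, 0.0], [0.998, -0.065, 0.0], [0.0, 0.0, -1.0]]
contact_force: [0.1, 0.3, -0.3]
gripper_width: 0.178
```

Emit:
apply_moves --targets '[{"x": 0.005, "y": -0.04, "z": 0, "wx": 0, "wy": 0, "wz": 0, "gripper": 0}, {"x": 0.005, "y": -0.04, "z": 0, "wx": 0, "wy": 0, "wz": 0, "gripper": 0}, {"x": 0.005, "y": -0.04, "z": 0, "wx": 0, "wy": 0, "wz": 0, "gripper": 0}, {"x": 0.005, "y": -0.04, "z": 0, "wx": 0, "wy": 0, "wz": 0, "gripper": 0}, {"x": 0.005, "y": -0.04, "z": 0, "wx": 0, "wy": 0, "wz": 0, "gripper": 0}]'

```text
time_s: 3.8
tcp_pos: [0.576, -0.101, 0.221]
tool_rot: [[0.065, 0.998, 0.0], [0.998, -0.065, -0.0], [-0.0, 0.0, -1.0]]
contact_force: [0.1, 0.3, -0.5]
gripper_width: 0.174
```

Emit:
apply_moves --targets '[{"x": 0, "y": 0, "z": 0, "wx": 0, "wy": 0, "wz": 0, "gripper": 0}, {"x": 0, "y": 0, "z": 0, "wx": 0, "wy": 0, "wz": 0, "gripper": 0}, {"x": 0, "y": 0, "z": 0, "wx": 0, "wy": 0, "wz": 0, "gripper": 0}, {"x": 0, "y": 0, "z": 0, "wx": 0, "wy": 0, "wz": 0, "gripper": 0}, {"x": 0, "y": 0, "z": 0, "wx": 0, "wy": 0, "wz": 0, "gripper": 0}]'

```text
time_s: 4.3
tcp_pos: [0.5762, -0.0984, 0.2205]
tool_rot: [[0.064, 0.998, 0.0], [0.998, -0.064, 0.0], [0.0, 0.0, -1.0]]
contact_force: [0.3, 0.7, -0.7]
gripper_width: 0.171
```

```bash
python3 snap.py wrist w4
```

```text
4.3 [ 0.5762 -0.0984  0.2205] yaw of tool x 86.35 [ 1.e-04  1.e-04 -1.e+00] [-0.23  0.39  1.45  0.    1.3  -0.17] 0.17126071792945996 [ 0.34  0.68 -0.66]
```

View pics/w4.png

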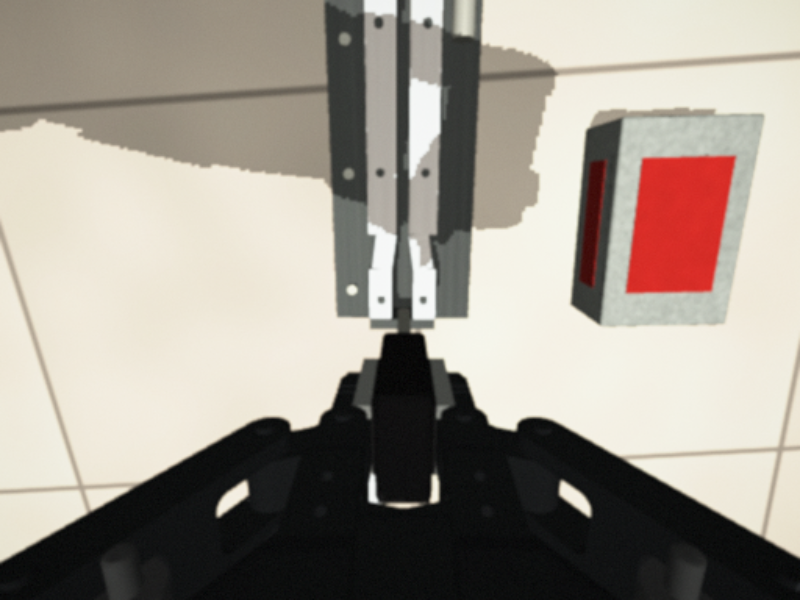

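The wrist image shows the gap at about x=402, the mouth at about (402,270) and the gauge handle at (403,400), nearly aligned. I'll fit the rail edges on the z=44 mm plane.

```bash
python3 - <<'E'
from h import *
F=np.load('f_w4.npz');s=F;p,d=F['p'],F['d']
cv2.imwrite('pics/w4c.png',cv2.resize(p[0:220,200:310,::-1],(400,800),interpolation=cv2.INTER_CUBIC)[:600])
cv2.imwrite('pics/w4d.png',cv2.resize(p[110:220,200:310,::-1],(600,600),interpolation=cv2.INTER_CUBIC))
C=cloud('wrist',d,s);v,u=np.mgrid[:384,:512]
g=p.mean(2)
box=(u>200)&(u<310)&(v<215)
m=box&(abs(C[...,2]-.044)<.004)
rows=[]
for vv in range(4,206,6):
    r=np.where(m[vv])[0]
    if len(r)<5: continue
    segs=np.split(r,np.where(np.diff(r)>2)[0]+1);segs=[x for x in segs if len(x)>4]
    out=[]
    for x in segs:
        q=onplane('wrist',[[x[0]-.5,vv],[x[-1]+.5,vv]],0.044,s);out.append((q[:,:2]*1000).round(1).tolist())
    print(vv,out)
P=C[box&(abs(C[...,2]-.010)<.003)];r=cv2.minAreaRect(P[:,:2].astype(np.float32)*1000);print(r)
P=C[m];r=cv2.minAreaRect(P[:,:2].astype(np.float32)*1000);print(r)
# top camera
C=np.load('ctop.npy');F=np.load('f_top.npz');
v,u=np.mgrid[:384,:512];b=(u>195)&(u<325)&(v>180)&(v<240)
for zz in (.044,.010):
    P=C[b&(abs(C[...,2]-zz)<.004)];r=cv2.minAreaRect(P[:,:2].astype(np.float32)*1000);print('top',zz,r)
E
```

```text
4 [[[563.3, 78.9], [582.8, 77.7]], [[591.6, 77.2], [612.0, 75.9]]]
10 [[[562.9, 73.8], [582.5, 72.6]], [[591.3, 72.1], [611.8, 70.8]]]
16 [[[562.4, 68.7], [582.1, 67.5]], [[591.0, 66.9], [611.6, 65.6]]]
22 [[[562.0, 63.5], [581.8, 62.3]], [[590.7, 61.7], [610.5, 60.5]]]
28 [[[561.5, 58.2], [581.4, 57.0]], [[590.4, 56.4], [610.3, 55.2]]]
34 [[[561.1, 52.9], [581.1, 51.7]], [[590.1, 51.1], [610.0, 49.9]]]
40 [[[560.6, 47.6], [580.7, 46.3]], [[589.7, 45.8], [609.8, 44.5]]]
46 [[[560.1, 42.2], [580.3, 40.9]], [[589.4, 40.3], [609.6, 39.1]]]
52 [[[560.7, 36.6], [579.9, 35.4]], [[589.1, 34.8], [609.4, 33.6]]]
58 [[[560.2, 31.1], [579.6, 29.9]], [[588.8, 29.3], [609.2, 28.0]]]
64 [[[559.7, 25.5], [579.2, 24.3]], [[588.4, 23.7], [607.9, 22.5]]]
70 [[[559.2, 19.8], [578.8, 18.6]], [[588.1, 18.0], [607.7, 16.8]]]
76 [[[558.7, 14.1], [578.4, 12.9]], [[587.8, 12.3], [607.5, 11.1]]]
82 [[[558.2, 8.3], [578.0, 7.1]], [[587.4, 6.5], [607.3, 5.3]]]
88 [[[557.7, 2.5], [577.6, 1.2]], [[587.1, 0.6], [607.0, -0.6]]]
94 [[[557.2, -3.4], [577.2, -4.7]], [[586.7, -5.3], [606.8, -6.5]]]
100 [[[556.7, -9.4],
[... 1021 characters left out ...]
], [567.2, -101.9]], [[583.3, -102.9], [599.4, -103.9]]]
190 [[[550.4, -108.0], [566.6, -109.1]], [[582.9, -110.1], [599.1, -111.1]]]
196 [[[549.8, -115.2], [566.1, -116.3]], [[582.5, -117.3], [598.8, -118.3]]]
202 [[[549.2, -122.6], [565.6, -123.6]], [[582.0, -124.6], [598.5, -125.6]]]
((580.756103515625, -21.533004760742188), (230.2694091796875, 110.14008331298828), 86.07672882080078)
((580.5357055664062, -26.494827270507812), (215.7698211669922, 49.085575103759766), 86.18017578125)
top 0.044 ((586.0526733398438, 19.300430297851562), (307.8904724121094, 49.80382537841797), 85.87767028808594)
top 0.01 ((581.4672241210938, 15.6368408203125), (343.9697265625, 135.212890625), 82.4250259399414)
```

View pics/w4d.png

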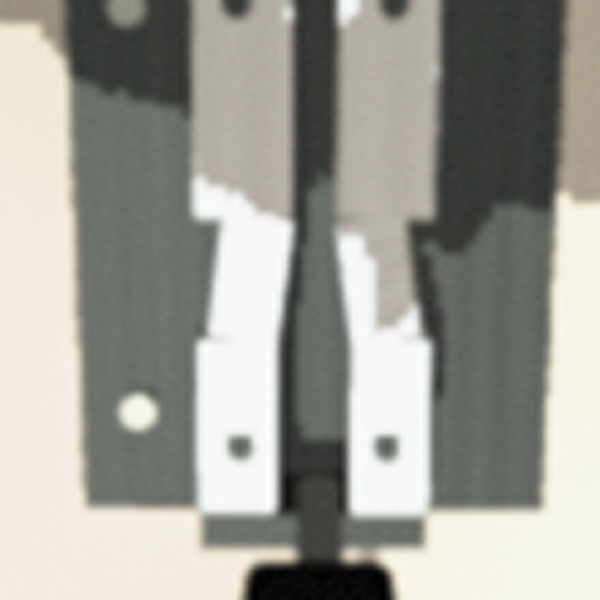

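View pics/w4c.png

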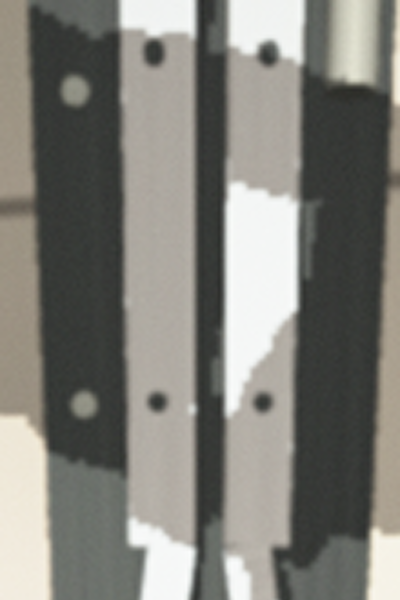

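Track origin comes out at about (0.5835, 0.023), with its y axis at 86.2°, so the mouth is at (0.575, -0.104). The measured 9 mm gap, 16 mm mouth and taper ends match the given sizes. The top camera put the origin about 2.5 mm further out in x. I'll trust the wrist view, since it shows the gauge and the gap together. I'll lower to just above the rails and check.

Emit:
apply_moves --targets '[{"x": -0.001, "y": -0.004, "z": -0.025, "wx": 0, "wy": 0, "wz": -0.2, "gripper": 0}, {"x": 0, "y": 0, "z": -0.025, "wx": 0, "wy": 0, "wz": 0, "gripper": 0}, {"x": 0, "y": 0, "z": -0.025, "wx": 0, "wy": 0, "wz": 0, "gripper": 0}, {"x": 0, "y": 0, "z": -0.01, "wx": 0, "wy": 0, "wz": 0, "gripper": 0}, {"x": 0, "y": 0, "z": 0, "wx": 0, "wy": 0, "wz": 0, "gripper": 0}]'

```text
time_s: 4.85
tcp_pos: [0.5748, -0.1029, 0.1343]
tool_rot: [[0.068, 0.998, -0.002], [0.998, -0.068, 0.0], [0.0, -0.002, -1.0]]
contact_force: [-0.5, 0.3, 0.3]
gripper_width: 0.175
```

```bash
python3 snap.py wrist w5; python3 snap.py side s5; python3 - <<'E'
from h import *
F=np.load('f_w5.npz');p=F['p']
cv2.imwrite('pics/w5c.png',cv2.resize(p[80:260,180:340,::-1],(533,600),interpolation=cv2.INTER_CUBIC))
p=np.load('f_s5.npz')['p'];cv2.imwrite('pics/s5c.png',cv2.resize(p[130:280,200:350,::-1],(600,600),interpolation=cv2.INTER_CUBIC))
E
```

```text
4.85 [ 0.5748 -0.1029  0.1343] yaw of tool x 86.1 [-2.1e-03  5.0e-04 -1.0e+00] [-0.24  0.48  1.53 -0.    1.13 -0.17] 0.17512906428476283 [-0.55  0.35  0.28]
4.9 [ 0.5753 -0.1031  0.1357] yaw of tool x 86.09 [-1.e-04  0.e+00 -1.e+00] [-0.24  0.48  1.53 -0.    1.13 -0.17] 0.17583027891674743 [-0.76  0.35 -0.41]
```

View pics/w5c.png

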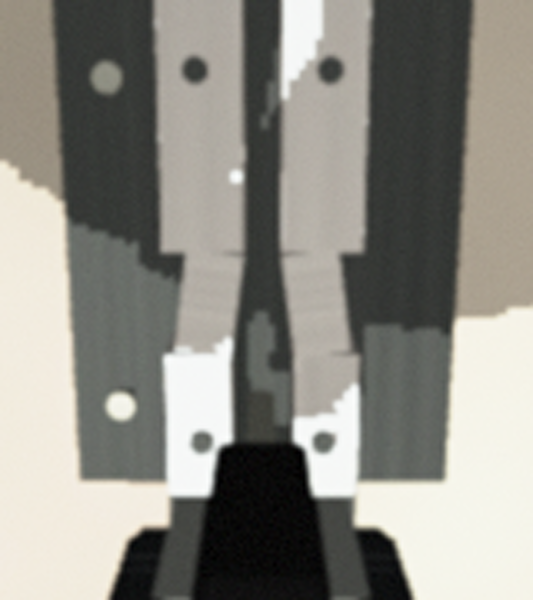

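View pics/s5c.png

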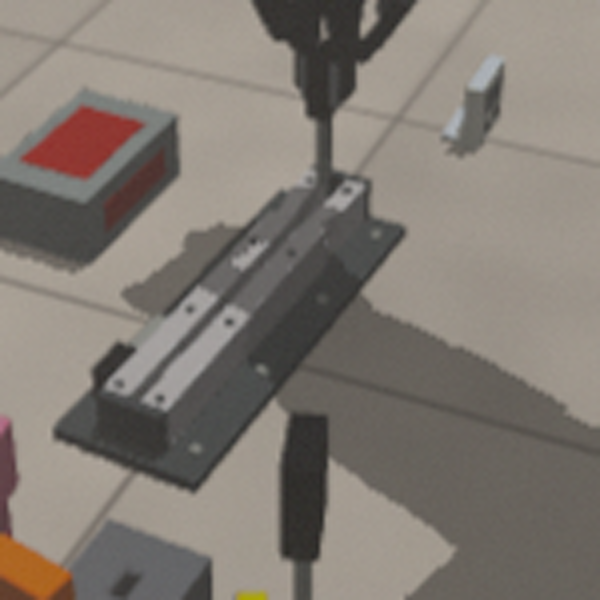

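The blade is centred over the mouth. I'll lower it in, gently near the floor.

Emit:
apply_moves --targets '[{"x": 0, "y": 0, "z": -0.008, "wx": 0, "wy": 0, "wz": 0, "gripper": 0}, {"x": 0, "y": 0, "z": -0.008, "wx": 0, "wy": 0, "wz": 0, "gripper": 0}, {"x": 0, "y": 0, "z": -0.008, "wx": 0, "wy": 0, "wz": 0, "gripper": 0}, {"x": 0, "y": 0, "z": -0.008, "wx": 0, "wy": 0, "wz": 0, "gripper": 0}, {"x": 0, "y": 0, "z": -0.005, "wx": 0, "wy": 0, "wz": 0, "gripper": 0}]'

```text
time_s: 5.45
tcp_pos: [0.5749, -0.1033, 0.0973]
tool_rot: [[0.069, 0.998, -0.001], [0.998, -0.069, 0.0], [0.0, -0.001, -1.0]]
contact_force: [0.3, -0.7, -0.4]
gripper_width: 0.172
```

Emit:
apply_moves --targets '[{"x": 0, "y": 0, "z": -0.001, "wx": 0, "wy": 0, "wz": 0, "gripper": 0}, {"x": 0, "y": 0, "z": -0.001, "wx": 0, "wy": 0, "wz": 0, "gripper": 0}, {"x": 0, "y": 0, "z": 0, "wx": 0, "wy": 0, "wz": 0, "gripper": 0}, {"x": 0, "y": 0, "z": 0, "wx": 0, "wy": 0, "wz": 0, "gripper": 0}, {"x": 0, "y": 0, "z": 0, "wx": 0, "wy": 0, "wz": 0, "gripper": 0}]'

```text
time_s: 5.95
tcp_pos: [0.5753, -0.1033, 0.0966]
tool_rot: [[0.069, 0.998, 0.0], [0.998, -0.069, -0.0], [-0.0, 0.0, -1.0]]
contact_force: [-0.1, 0.1, -0.7]
gripper_width: 0.177
```

```bash
python3 snap.py wrist w6
```

```text
5.95 [ 0.5753 -0.1033  0.0966] yaw of tool x 86.07 [ 5.e-04 -1.e-04 -1.e+00] [-0.24  0.53  1.56 -0.    1.05 -0.17] 0.17667385602529234 [-0.07  0.1  -0.71]
```

Emit:
apply_moves --targets '[{"x": 0, "y": 0, "z": -0.001, "wx": 0, "wy": 0, "wz": 0, "gripper": 0}, {"x": 0, "y": 0, "z": -0.001, "wx": 0, "wy": 0, "wz": 0, "gripper": 0}, {"x": 0, "y": 0, "z": 0, "wx": 0, "wy": 0, "wz": 0, "gripper": 0}, {"x": 0, "y": 0, "z": 0, "wx": 0, "wy": 0, "wz": 0, "gripper": 0}, {"x": 0, "y": 0, "z": 0, "wx": 0, "wy": 0, "wz": 0, "gripper": 0}]'

```text
time_s: 6.5
tcp_pos: [0.5752, -0.1033, 0.0943]
tool_rot: [[0.069, 0.998, -0.0], [0.998, -0.069, 0.0], [0.0, -0.0, -1.0]]
contact_force: [-1.2, -0.3, -1.3]
gripper_width: 0.173
```

Emit:
apply_moves --targets '[{"x": 0, "y": 0, "z": -0.001, "wx": 0, "wy": 0, "wz": 0, "gripper": 0}, {"x": 0, "y": 0, "z": 0, "wx": 0, "wy": 0, "wz": 0, "gripper": 0}, {"x": 0, "y": 0, "z": 0, "wx": 0, "wy": 0, "wz": 0, "gripper": 0}, {"x": 0, "y": 0, "z": 0, "wx": 0, "wy": 0, "wz": 0, "gripper": 0}, {"x": 0, "y": 0, "z": 0, "wx": 0, "wy": 0, "wz": 0, "gripper": 0}]'

```text
time_s: 7.0
tcp_pos: [0.5753, -0.1033, 0.0934]
tool_rot: [[0.068, 0.998, 0.0], [0.998, -0.068, -0.0], [-0.0, 0.0, -1.0]]
contact_force: [-0.2, 0.6, 0.2]
gripper_width: 0.175
```

Still no floor contact, so down another 1 mm.

Emit:
apply_moves --targets '[{"x": 0, "y": 0, "z": -0.001, "wx": 0, "wy": 0, "wz": 0, "gripper": 0}, {"x": 0, "y": 0, "z": 0, "wx": 0, "wy": 0, "wz": 0, "gripper": 0}, {"x": 0, "y": 0, "z": 0, "wx": 0, "wy": 0, "wz": 0, "gripper": 0}, {"x": 0, "y": 0, "z": 0, "wx": 0, "wy": 0, "wz": 0, "gripper": 0}, {"x": 0, "y": 0, "z": 0, "wx": 0, "wy": 0, "wz": 0, "gripper": 0}]'

```text
time_s: 7.5
tcp_pos: [0.5755, -0.1034, 0.0932]
tool_rot: [[0.068, 0.998, 0.001], [0.998, -0.068, -0.0], [-0.0, 0.001, -1.0]]
contact_force: [-1.6, 0.4, 10.8]
gripper_width: 0.178
```

```bash
python3 - <<'E'
from h import *
s=sense();print(s['tcp_pos'],s['contact_force'],s['ft_torque'],np.degrees(np.arctan2(s['tool_rot'][1,0],s['tool_rot'][0,0])))
E
```

```text
[ 0.57546577 -0.10336739  0.09322687] [-1.5709096   0.39634424 10.79725287] [ 0.05678461  0.61271357 -0.00935804] 86.07332164877555
```

Floor felt at TCP z of about 0.093. I'll raise 1 mm and slide into the narrow gap, watching the forces.

Emit:
apply_moves --targets '[{"x": 0, "y": 0, "z": 0.001, "wx": 0, "wy": 0, "wz": 0, "gripper": 0}, {"x": 0.0002, "y": 0.005, "z": 0, "wx": 0, "wy": 0, "wz": 0, "gripper": 0}, {"x": 0.0003, "y": 0.005, "z": 0, "wx": 0, "wy": 0, "wz": 0, "gripper": 0}, {"x": 0.0003, "y": 0.005, "z": 0, "wx": 0, "wy": 0, "wz": 0, "gripper": 0}, {"x": 0.0003, "y": 0.005, "z": 0, "wx": 0, "wy": 0, "wz": 0, "gripper": 0}]'

```text
time_s: 8.0
tcp_pos: [0.5763, -0.0829, 0.0934]
tool_rot: [[0.068, 0.998, 0.0], [0.998, -0.068, -0.0], [-0.0, 0.0, -1.0]]
contact_force: [-1.2, -2.4, 3.0]
gripper_width: 0.174
```

Emit:
apply_moves --targets '[{"x": 0.0003, "y": 0.005, "z": 0, "wx": 0, "wy": 0, "wz": 0, "gripper": 0}, {"x": 0.0003, "y": 0.005, "z": 0, "wx": 0, "wy": 0, "wz": 0, "gripper": 0}, {"x": 0.0003, "y": 0.004, "z": 0, "wx": 0, "wy": 0, "wz": 0, "gripper": 0}, {"x": 0.0003, "y": 0.004, "z": 0, "wx": 0, "wy": 0, "wz": 0, "gripper": 0}, {"x": 0.0003, "y": 0.003, "z": 0, "wx": 0, "wy": 0, "wz": 0, "gripper": 0}]'

```text
time_s: 8.5
tcp_pos: [0.5778, -0.062, 0.0933]
tool_rot: [[0.068, 0.998, 0.0], [0.998, -0.068, -0.0], [-0.0, 0.0, -1.0]]
contact_force: [0.4, -2.9, 4.2]
gripper_width: 0.17
```

Emit:
apply_moves --targets '[{"x": 0.0002, "y": 0.003, "z": 0, "wx": 0, "wy": 0, "wz": 0, "gripper": 0}, {"x": 0.0002, "y": 0.003, "z": 0, "wx": 0, "wy": 0, "wz": 0, "gripper": 0}, {"x": 0.0002, "y": 0.002, "z": 0, "wx": 0, "wy": 0, "wz": 0, "gripper": 0}, {"x": 0, "y": 0, "z": 0, "wx": 0, "wy": 0, "wz": 0, "gripper": 0}, {"x": 0, "y": 0, "z": 0, "wx": 0, "wy": 0, "wz": 0, "gripper": 0}]'

```text
time_s: 9.0
tcp_pos: [0.5784, -0.0541, 0.0933]
tool_rot: [[0.069, 0.998, 0.0], [0.998, -0.069, 0.0], [0.0, 0.0, -1.0]]
contact_force: [0.0, -0.4, 5.0]
gripper_width: 0.176
```

```bash
cat > g.py <<'E'
from h import *
s=sense();P=s['tcp_pos'];a=np.radians(86.17);t=np.array([np.cos(a),np.sin(a)]);n=np.array([np.sin(a),-np.cos(a)])
r=P[:2]-[.5835,.023];f=s['contact_force']
print(s['time_s'],P.round(4),'track x,y mm',(1e3*r@n).round(2),(1e3*r@t).round(2),'F n,t,z',(f[:2]@n).round(1),(f[:2]@t).round(1),f[2].round(1),'M',s['ft_torque'].round(2))
E
python3 g.py
```

```text
9.0 [ 0.5784 -0.0541  0.0933] track x,y mm 0.05 -77.28 F n,t,z 0.0 -0.4 5.0 M [-0.23  0.05  0.02]
```

Emit:
apply_moves --targets '[{"x": 0.0001, "y": 0.002, "z": 0.0007, "wx": 0, "wy": 0, "wz": 0, "gripper": 0}, {"x": 0.0001, "y": 0.002, "z": 0, "wx": 0, "wy": 0, "wz": 0, "gripper": 0}, {"x": 0.0002, "y": 0.002, "z": 0, "wx": 0, "wy": 0, "wz": 0, "gripper": 0}, {"x": 0.0001, "y": 0.002, "z": 0, "wx": 0, "wy": 0, "wz": 0, "gripper": 0}, {"x": 0.0002, "y": 0.002, "z": 0, "wx": 0, "wy": 0, "wz": 0, "gripper": 0}]'

```text
time_s: 9.5
tcp_pos: [0.579, -0.044, 0.0938]
tool_rot: [[0.068, 0.998, -0.0], [0.998, -0.068, 0.0], [0.0, -0.0, -1.0]]
contact_force: [1.0, -1.0, -1.5]
gripper_width: 0.176
```

```bash
python3 g.py
```

```text
9.5 [ 0.579  -0.044   0.0938] track x,y mm -0.06 -67.16 F n,t,z 1.1 -0.9 -1.5 M [-0.05  0.02 -0.01]
```

Emit:
apply_moves --targets '[{"x": 0.0001, "y": 0.002, "z": 0, "wx": 0, "wy": 0, "wz": 0, "gripper": 0}, {"x": 0.0001, "y": 0.002, "z": 0, "wx": 0, "wy": 0, "wz": 0, "gripper": 0}, {"x": 0.0002, "y": 0.002, "z": 0, "wx": 0, "wy": 0, "wz": 0, "gripper": 0}, {"x": 0.0001, "y": 0.002, "z": 0, "wx": 0, "wy": 0, "wz": 0, "gripper": 0}, {"x": 0.0001, "y": 0.002, "z": 0, "wx": 0, "wy": 0, "wz": 0, "gripper": 0}]'

```text
time_s: 10.0
tcp_pos: [0.5796, -0.0341, 0.094]
tool_rot: [[0.068, 0.998, -0.0], [0.998, -0.068, -0.0], [-0.0, -0.0, -1.0]]
contact_force: [0.1, 0.7, -1.6]
gripper_width: 0.171
```

```bash
python3 g.py
```

```text
10.0 [ 0.5796 -0.0341  0.094 ] track x,y mm -0.03 -57.24 F n,t,z 0.1 0.7 -1.6 M [-0.1   0.02  0.01]
```

Emit:
apply_moves --targets '[{"x": 0.0001, "y": 0.002, "z": 0, "wx": 0, "wy": 0, "wz": 0, "gripper": 0}, {"x": 0.0001, "y": 0.002, "z": 0, "wx": 0, "wy": 0, "wz": 0, "gripper": 0}, {"x": 0.0002, "y": 0.002, "z": 0, "wx": 0, "wy": 0, "wz": 0, "gripper": 0}, {"x": 0.0001, "y": 0.002, "z": 0, "wx": 0, "wy": 0, "wz": 0, "gripper": 0}, {"x": 0.0002, "y": 0.002, "z": 0, "wx": 0, "wy": 0, "wz": 0, "gripper": 0}]'

```text
time_s: 10.5
tcp_pos: [0.5804, -0.0241, 0.094]
tool_rot: [[0.069, 0.998, -0.0], [0.998, -0.069, 0.0], [0.0, -0.0, -1.0]]
contact_force: [-0.7, 0.6, -0.8]
gripper_width: 0.174
```

```bash
python3 g.py
```

```text
10.5 [ 0.5804 -0.0241  0.094 ] track x,y mm 0.01 -47.24 F n,t,z -0.7 0.6 -0.8 M [ 0.01 -0.02 -0.02]
```

Emit:
apply_moves --targets '[{"x": 0.0001, "y": 0.002, "z": 0, "wx": 0, "wy": 0, "wz": 0, "gripper": 0}, {"x": 0.0001, "y": 0.002, "z": 0, "wx": 0, "wy": 0, "wz": 0, "gripper": 0}, {"x": 0.0002, "y": 0.002, "z": 0, "wx": 0, "wy": 0, "wz": 0, "gripper": 0}, {"x": 0.0001, "y": 0.002, "z": 0, "wx": 0, "wy": 0, "wz": 0, "gripper": 0}, {"x": 0.0001, "y": 0.002, "z": 0, "wx": 0, "wy": 0, "wz": 0, "gripper": 0}]'

```text
time_s: 11.0
tcp_pos: [0.581, -0.0141, 0.094]
tool_rot: [[0.068, 0.998, 0.0], [0.998, -0.068, -0.0], [-0.0, 0.0, -1.0]]
contact_force: [-0.3, -0.3, -1.0]
gripper_width: 0.176
```

```bash
python3 g.py
```

```text
11.0 [ 0.581  -0.0141  0.094 ] track x,y mm -0.04 -37.22 F n,t,z -0.3 -0.3 -1.0 M [ 0.02 -0.01  0.01]
```

Emit:
apply_moves --targets '[{"x": 0.0001, "y": 0.002, "z": 0, "wx": 0, "wy": 0, "wz": 0, "gripper": 0}, {"x": 0.0001, "y": 0.002, "z": 0, "wx": 0, "wy": 0, "wz": 0, "gripper": 0}, {"x": 0.0002, "y": 0.002, "z": 0, "wx": 0, "wy": 0, "wz": 0, "gripper": 0}, {"x": 0.0001, "y": 0.002, "z": 0, "wx": 0, "wy": 0, "wz": 0, "gripper": 0}, {"x": 0.0002, "y": 0.002, "z": 0, "wx": 0, "wy": 0, "wz": 0, "gripper": 0}]'

```text
time_s: 11.5
tcp_pos: [0.5817, -0.0041, 0.094]
tool_rot: [[0.068, 0.998, 0.0], [0.998, -0.068, 0.0], [0.0, 0.0, -1.0]]
contact_force: [-0.7, 0.1, -0.8]
gripper_width: 0.176
```

```bash
python3 g.py
```

```text
11.5 [ 0.5817 -0.0041  0.094 ] track x,y mm -0.02 -27.17 F n,t,z -0.7 0.0 -0.8 M [ 0.02  0.01 -0.01]
```

Emit:
apply_moves --targets '[{"x": 0.0001, "y": 0.002, "z": 0, "wx": 0, "wy": 0, "wz": 0, "gripper": 0}, {"x": 0.0001, "y": 0.002, "z": 0, "wx": 0, "wy": 0, "wz": 0, "gripper": 0}, {"x": 0.0002, "y": 0.002, "z": 0, "wx": 0, "wy": 0, "wz": 0, "gripper": 0}, {"x": 0.0001, "y": 0.002, "z": 0, "wx": 0, "wy": 0, "wz": 0, "gripper": 0}, {"x": 0.0001, "y": 0.002, "z": 0, "wx": 0, "wy": 0, "wz": 0, "gripper": 0}]'

```text
time_s: 12.0
tcp_pos: [0.5823, 0.0059, 0.094]
tool_rot: [[0.068, 0.998, -0.0], [0.998, -0.068, 0.0], [0.0, -0.0, -1.0]]
contact_force: [0.6, -0.0, -0.5]
gripper_width: 0.173
```

```bash
python3 g.py
```

```text
12.0 [0.5823 0.0059 0.094 ] track x,y mm -0.1 -17.18 F n,t,z 0.6 0.0 -0.5 M [-0.02 -0.06 -0.03]
```

Emit:
apply_moves --targets '[{"x": 0.0001, "y": 0.002, "z": 0, "wx": 0, "wy": 0, "wz": 0, "gripper": 0}, {"x": 0.0001, "y": 0.002, "z": 0, "wx": 0, "wy": 0, "wz": 0, "gripper": 0}, {"x": 0.0002, "y": 0.002, "z": 0, "wx": 0, "wy": 0, "wz": 0, "gripper": 0}, {"x": 0.0002, "y": 0.002, "z": 0, "wx": 0, "wy": 0, "wz": 0, "gripper": 0}, {"x": 0.0002, "y": 0.002, "z": 0, "wx": 0, "wy": 0, "wz": 0, "gripper": 0}]'

```text
time_s: 12.5
tcp_pos: [0.5831, 0.0159, 0.094]
tool_rot: [[0.068, 0.998, 0.0], [0.998, -0.068, -0.0], [-0.0, 0.0, -1.0]]
contact_force: [0.1, -0.8, -0.9]
gripper_width: 0.172
```

```bash
python3 g.py
```

```text
12.5 [0.5831 0.0159 0.094 ] track x,y mm 0.05 -7.12 F n,t,z 0.2 -0.8 -0.9 M [ 0.01  0.01 -0.06]
```

Emit:
apply_moves --targets '[{"x": 0.0001, "y": 0.002, "z": 0, "wx": 0, "wy": 0, "wz": 0, "gripper": 0}, {"x": 0.0001, "y": 0.002, "z": 0, "wx": 0, "wy": 0, "wz": 0, "gripper": 0}, {"x": 0.0002, "y": 0.002, "z": 0, "wx": 0, "wy": 0, "wz": 0, "gripper": 0}, {"x": 0.0001, "y": 0.002, "z": 0, "wx": 0, "wy": 0, "wz": 0, "gripper": 0}, {"x": 0.0002, "y": 0.002, "z": 0, "wx": 0, "wy": 0, "wz": 0, "gripper": 0}]'

```text
time_s: 13.0
tcp_pos: [0.5838, 0.0259, 0.094]
tool_rot: [[0.069, 0.998, -0.0], [0.998, -0.069, 0.0], [0.0, -0.0, -1.0]]
contact_force: [-0.2, 0.3, -1.3]
gripper_width: 0.173
```

```bash
python3 g.py
```

```text
13.0 [0.5838 0.0259 0.094 ] track x,y mm 0.06 2.89 F n,t,z -0.3 0.3 -1.3 M [ 0.02 -0.   -0.02]
```

Emit:
apply_moves --targets '[{"x": 0.0001, "y": 0.002, "z": 0, "wx": 0, "wy": 0, "wz": 0, "gripper": 0}, {"x": 0.0001, "y": 0.002, "z": 0, "wx": 0, "wy": 0, "wz": 0, "gripper": 0}, {"x": 0.0002, "y": 0.002, "z": 0, "wx": 0, "wy": 0, "wz": 0, "gripper": 0}, {"x": 0.0001, "y": 0.002, "z": 0, "wx": 0, "wy": 0, "wz": 0, "gripper": 0}, {"x": 0.0001, "y": 0.002, "z": 0, "wx": 0, "wy": 0, "wz": 0, "gripper": 0}]'

```text
time_s: 13.5
tcp_pos: [0.5844, 0.0359, 0.094]
tool_rot: [[0.068, 0.998, -0.0], [0.998, -0.068, -0.0], [-0.0, -0.0, -1.0]]
contact_force: [0.5, 0.7, -1.1]
gripper_width: 0.175
```

```bash
python3 g.py
```

```text
13.5 [0.5844 0.0359 0.094 ] track x,y mm -0.01 12.91 F n,t,z 0.4 0.7 -1.1 M [ 0.02 -0.05  0.01]
```

Emit:
apply_moves --targets '[{"x": 0.0001, "y": 0.002, "z": 0, "wx": 0, "wy": 0, "wz": 0, "gripper": 0}, {"x": 0.0001, "y": 0.002, "z": 0, "wx": 0, "wy": 0, "wz": 0, "gripper": 0}, {"x": 0.0002, "y": 0.002, "z": 0, "wx": 0, "wy": 0, "wz": 0, "gripper": 0}, {"x": 0.0001, "y": 0.002, "z": 0, "wx": 0, "wy": 0, "wz": 0, "gripper": 0}, {"x": 0.0002, "y": 0.002, "z": 0, "wx": 0, "wy": 0, "wz": 0, "gripper": 0}]'

```text
time_s: 14.0
tcp_pos: [0.5851, 0.0459, 0.094]
tool_rot: [[0.068, 0.998, 0.0], [0.998, -0.068, -0.0], [-0.0, 0.0, -1.0]]
contact_force: [0.5, 0.7, 0.1]
gripper_width: 0.173
```

```bash
python3 g.py
```

```text
14.0 [0.5851 0.0459 0.094 ] track x,y mm 0.03 22.95 F n,t,z 0.5 0.7 0.1 M [-0.03 -0.01 -0.02]
```

Emit:
apply_moves --targets '[{"x": 0.0001, "y": 0.002, "z": 0, "wx": 0, "wy": 0, "wz": 0, "gripper": 0}, {"x": 0.0001, "y": 0.002, "z": 0, "wx": 0, "wy": 0, "wz": 0, "gripper": 0}, {"x": 0.0002, "y": 0.002, "z": 0, "wx": 0, "wy": 0, "wz": 0, "gripper": 0}, {"x": 0.0001, "y": 0.002, "z": 0, "wx": 0, "wy": 0, "wz": 0, "gripper": 0}, {"x": 0.0001, "y": 0.002, "z": 0, "wx": 0, "wy": 0, "wz": 0, "gripper": 0}]'

```text
time_s: 14.5
tcp_pos: [0.5857, 0.0559, 0.094]
tool_rot: [[0.068, 0.998, -0.0], [0.998, -0.068, 0.0], [-0.0, -0.0, -1.0]]
contact_force: [1.2, -0.0, -1.3]
gripper_width: 0.175
```

```bash
python3 g.py
```

```text
14.5 [0.5857 0.0559 0.094 ] track x,y mm -0.05 32.96 F n,t,z 1.2 0.1 -1.3 M [ 0.02  0.03 -0.06]
```

Emit:
apply_moves --targets '[{"x": 0.0001, "y": 0.002, "z": 0, "wx": 0, "wy": 0, "wz": 0, "gripper": 0}, {"x": 0.0001, "y": 0.002, "z": 0, "wx": 0, "wy": 0, "wz": 0, "gripper": 0}, {"x": 0.0002, "y": 0.002, "z": 0, "wx": 0, "wy": 0, "wz": 0, "gripper": 0}, {"x": 0.0001, "y": 0.002, "z": 0, "wx": 0, "wy": 0, "wz": 0, "gripper": 0}, {"x": 0.0002, "y": 0.002, "z": 0, "wx": 0, "wy": 0, "wz": 0, "gripper": 0}]'

```text
time_s: 15.0
tcp_pos: [0.5863, 0.0659, 0.094]
tool_rot: [[0.068, 0.998, -0.0], [0.998, -0.068, -0.0], [-0.0, -0.0, -1.0]]
contact_force: [-1.1, -0.2, -0.8]
gripper_width: 0.18
```

```bash
python3 g.py
```

```text
15.0 [0.5863 0.0659 0.094 ] track x,y mm -0.03 42.97 F n,t,z -1.1 -0.3 -0.8 M [ 0.03 -0.02  0.04]
```

Emit:
apply_moves --targets '[{"x": 0.0001, "y": 0.002, "z": 0, "wx": 0, "wy": 0, "wz": 0, "gripper": 0}, {"x": 0.0001, "y": 0.002, "z": 0, "wx": 0, "wy": 0, "wz": 0, "gripper": 0}, {"x": 0.0002, "y": 0.002, "z": 0, "wx": 0, "wy": 0, "wz": 0, "gripper": 0}, {"x": 0.0002, "y": 0.002, "z": 0, "wx": 0, "wy": 0, "wz": 0, "gripper": 0}, {"x": 0.0001, "y": 0.002, "z": 0, "wx": 0, "wy": 0, "wz": 0, "gripper": 0}]'

```text
time_s: 15.5
tcp_pos: [0.5871, 0.0759, 0.094]
tool_rot: [[0.068, 0.998, 0.0], [0.998, -0.068, -0.0], [-0.0, 0.0, -1.0]]
contact_force: [0.2, 0.8, -1.2]
gripper_width: 0.175
```

```bash
python3 g.py
```

```text
15.5 [0.5871 0.0759 0.094 ] track x,y mm 0.04 52.99 F n,t,z 0.2 0.9 -1.2 M [-0.06 -0.04  0.02]
```

Emit:
apply_moves --targets '[{"x": 0.0001, "y": 0.002, "z": 0, "wx": 0, "wy": 0, "wz": 0, "gripper": 0}, {"x": 0.0001, "y": 0.002, "z": 0, "wx": 0, "wy": 0, "wz": 0, "gripper": 0}, {"x": 0.0002, "y": 0.002, "z": 0, "wx": 0, "wy": 0, "wz": 0, "gripper": 0}, {"x": 0.0001, "y": 0.002, "z": 0, "wx": 0, "wy": 0, "wz": 0, "gripper": 0}, {"x": 0.0002, "y": 0.002, "z": 0, "wx": 0, "wy": 0, "wz": 0, "gripper": 0}]'

```text
time_s: 16.0
tcp_pos: [0.5878, 0.0859, 0.094]
tool_rot: [[0.069, 0.998, 0.0], [0.998, -0.069, 0.0], [0.0, 0.0, -1.0]]
contact_force: [0.1, -0.5, -1.3]
gripper_width: 0.172
```

```bash
python3 g.py
```

```text
16.0 [0.5878 0.0859 0.094 ] track x,y mm 0.07 63.02 F n,t,z 0.1 -0.5 -1.3 M [ 0.04 -0.02  0.06]
```

Emit:
apply_moves --targets '[{"x": 0.0001, "y": 0.002, "z": 0, "wx": 0, "wy": 0, "wz": 0, "gripper": 0}, {"x": 0.0001, "y": 0.002, "z": 0, "wx": 0, "wy": 0, "wz": 0, "gripper": 0}, {"x": 0.0002, "y": 0.002, "z": 0, "wx": 0, "wy": 0, "wz": 0, "gripper": 0}, {"x": 0.0001, "y": 0.002, "z": 0, "wx": 0, "wy": 0, "wz": 0, "gripper": 0}, {"x": 0, "y": 0, "z": 0, "wx": 0, "wy": 0, "wz": 0, "gripper": 0}]'

```text
time_s: 16.5
tcp_pos: [0.5874, 0.0932, 0.0935]
tool_rot: [[0.068, 0.998, -0.003], [0.998, -0.068, -0.001], [-0.002, -0.003, -1.0]]
contact_force: [-5.4, -5.4, 0.0]
gripper_width: 0.173
```

```bash
python3 g.py
```

```text
16.5 [0.5874 0.0932 0.0935] track x,y mm -0.78 70.26 F n,t,z -5.1 -5.8 0.0 M [-1.36  1.27 -0.03]
```

Drag felt: about 6 N along the track and 5 N sideways, starting near track y=66. I'll advance slowly onto the shoe's flat with a firmer grip.

Emit:
apply_moves --targets '[{"x": 0.0001, "y": 0.001, "z": 0, "wx": 0, "wy": 0, "wz": 0, "gripper": 0}, {"x": 0, "y": 0.001, "z": 0, "wx": 0, "wy": 0, "wz": 0, "gripper": 0}, {"x": 0.0001, "y": 0.001, "z": 0, "wx": 0, "wy": 0, "wz": 0, "gripper": 0}, {"x": 0, "y": 0, "z": 0, "wx": 0, "wy": 0, "wz": 0, "gripper": 0}, {"x": 0, "y": 0, "z": 0, "wx": 0, "wy": 0, "wz": 0, "gripper": 0}]' --squeeze 120

```text
time_s: 17.0
tcp_pos: [0.5875, 0.0955, 0.0935]
tool_rot: [[0.068, 0.998, -0.003], [0.998, -0.069, -0.002], [-0.003, -0.003, -1.0]]
contact_force: [-6.3, -9.6, 1.5]
gripper_width: 0.174
```

```bash
python3 g.py
```

```text
17.0 [0.5875 0.0955 0.0935] track x,y mm -0.86 72.57 F n,t,z -5.7 -10.0 1.5 M [-2.39  1.52  0.06]
```

Emit:
apply_moves --targets '[{"x": 0.0001, "y": 0.001, "z": 0, "wx": 0, "wy": 0, "wz": 0, "gripper": 0}, {"x": 0, "y": 0.001, "z": 0, "wx": 0, "wy": 0, "wz": 0, "gripper": 0}, {"x": 0.0001, "y": 0.001, "z": 0, "wx": 0, "wy": 0, "wz": 0, "gripper": 0}, {"x": 0, "y": 0, "z": 0, "wx": 0, "wy": 0, "wz": 0, "gripper": 0}, {"x": 0, "y": 0, "z": 0, "wx": 0, "wy": 0, "wz": 0, "gripper": 0}]'

```text
time_s: 17.5
tcp_pos: [0.5877, 0.0991, 0.0935]
tool_rot: [[0.069, 0.998, -0.003], [0.998, -0.069, -0.001], [-0.002, -0.003, -1.0]]
contact_force: [-5.9, -6.7, 0.3]
gripper_width: 0.167
```

```bash
python3 g.py
```

```text
17.5 [0.5877 0.0991 0.0935] track x,y mm -0.86 76.18 F n,t,z -5.4 -7.0 0.3 M [-1.36  1.42  0.02]
```

Emit:
apply_moves --targets '[{"x": 0.0001, "y": 0.001, "z": 0, "wx": 0, "wy": 0, "wz": 0, "gripper": 0}, {"x": 0, "y": 0.001, "z": 0, "wx": 0, "wy": 0, "wz": 0, "gripper": 0}, {"x": 0.0001, "y": 0.001, "z": 0, "wx": 0, "wy": 0, "wz": 0, "gripper": 0}, {"x": 0, "y": 0, "z": 0, "wx": 0, "wy": 0, "wz": 0, "gripper": 0}, {"x": 0, "y": 0, "z": 0, "wx": 0, "wy": 0, "wz": 0, "gripper": 0}]'

```text
time_s: 18.0
tcp_pos: [0.5879, 0.1018, 0.0935]
tool_rot: [[0.069, 0.998, -0.003], [0.998, -0.069, -0.002], [-0.002, -0.003, -1.0]]
contact_force: [-6.4, -7.6, 0.4]
gripper_width: 0.169
```

```bash
python3 g.py
```

```text
18.0 [0.5879 0.1018 0.0935] track x,y mm -0.85 78.95 F n,t,z -5.9 -8.0 0.4 M [-1.7   1.47  0.01]
```

The drag peaked near 73 and is now steady at about 7.5 N, so the blade is on the shoe's flat. That puts the shoe's middle near gauge y of about 87. I'll advance about 7 mm to centre on it.

Emit:
apply_moves --targets '[{"x": 0.0001, "y": 0.001, "z": 0, "wx": 0, "wy": 0, "wz": 0, "gripper": 0}, {"x": 0, "y": 0.001, "z": 0, "wx": 0, "wy": 0, "wz": 0, "gripper": 0}, {"x": 0.0001, "y": 0.001, "z": 0, "wx": 0, "wy": 0, "wz": 0, "gripper": 0}, {"x": 0.0001, "y": 0.001, "z": 0, "wx": 0, "wy": 0, "wz": 0, "gripper": 0}, {"x": 0, "y": 0, "z": 0, "wx": 0, "wy": 0, "wz": 0, "gripper": 0}]'

```text
time_s: 18.5
tcp_pos: [0.5882, 0.1058, 0.0935]
tool_rot: [[0.069, 0.998, -0.003], [0.998, -0.069, -0.002], [-0.002, -0.003, -1.0]]
contact_force: [-6.2, -7.5, 1.2]
gripper_width: 0.173
```

```bash
python3 g.py
```

```text
18.5 [0.5882 0.1058 0.0935] track x,y mm -0.84 82.97 F n,t,z -5.7 -7.9 1.2 M [-1.74  1.47 -0.03]
```

Emit:
apply_moves --targets '[{"x": 0.0001, "y": 0.001, "z": 0, "wx": 0, "wy": 0, "wz": 0, "gripper": 0}, {"x": 0, "y": 0.001, "z": 0, "wx": 0, "wy": 0, "wz": 0, "gripper": 0}, {"x": 0.0001, "y": 0.001, "z": 0, "wx": 0, "wy": 0, "wz": 0, "gripper": 0}, {"x": 0, "y": 0, "z": 0, "wx": 0, "wy": 0, "wz": 0, "gripper": 0}, {"x": 0, "y": 0, "z": 0, "wx": 0, "wy": 0, "wz": 0, "gripper": 0}]'

```text
time_s: 19.0
tcp_pos: [0.5884, 0.1088, 0.0935]
tool_rot: [[0.069, 0.998, -0.003], [0.998, -0.069, -0.002], [-0.002, -0.003, -1.0]]
contact_force: [-6.1, -7.4, 1.7]
gripper_width: 0.172
```

```bash
python3 g.py; python3 snap.py wrist w7;python3 snap.py side s7; python3 - <<'E'
from h import *
p=np.load('f_s7.npz')['p'];cv2.imwrite('pics/s7c.png',cv2.resize(p[130:280,200:350,::-1],(600,600),interpolation=cv2.INTER_CUBIC))
E
```

```text
19.0 [0.5884 0.1088 0.0935] track x,y mm -0.84 85.95 F n,t,z -5.6 -7.8 1.7 M [-1.77  1.51 -0.01]
19.0 [0.5884 0.1088 0.0935] yaw of tool x 86.07 [-0.0032 -0.0019 -1.    ] [ 0.12  0.56  1.51 -0.    1.07  0.19] 0.17151158527140553 [-6.14 -7.39  1.7 ]
19.05 [0.5884 0.1088 0.0935] yaw of tool x 86.07 [-0.0031 -0.0019 -1.    ] [ 0.12  0.56  1.51 -0.    1.07  0.19] 0.17636914298586134 [-6.1  -7.2   0.99]
```

View pics/s7c.png

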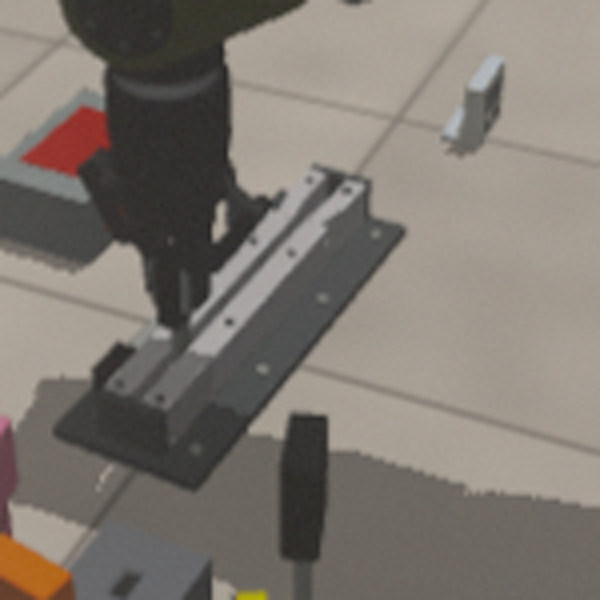

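View pics/w7.png

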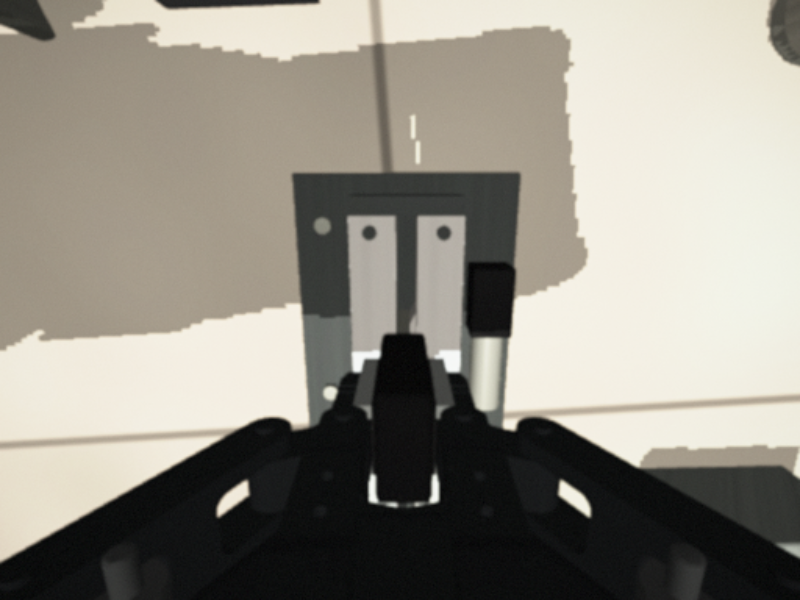

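The wrist image shows the shoe's far ramp peeking out just ahead of the blade at about (415,320). I'll check that against the estimate.

```bash
python3 - <<'E'
from h import *
F=np.load('f_w7.npz');p=F['p']
cv2.imwrite('pics/w7c.png',cv2.resize(p[170:240,220:300,::-1],(640,560),interpolation=cv2.INTER_CUBIC))
a=np.radians(86.17);t=np.array([np.cos(a),np.sin(a)]);n=np.array([np.sin(a),-np.cos(a)])
for v in (192,197,202,207,212):
    r=onplane('wrist',[[265,v]],.032,F)[0,:2]-[.5835,.023];print(v,(1e3*r@n).round(1),(1e3*r@t).round(1))
E
```

```text
192 5.0 102.8
197 5.0 99.0
202 5.0 95.2
207 5.0 91.3
212 5.1 87.4
```

View pics/w7c.png

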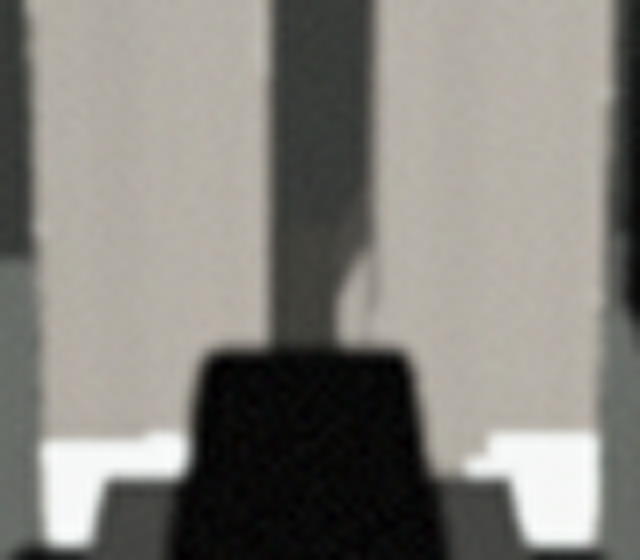

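The ramp ends near y of about 100 and the flat near 91, which puts the shoe's middle at about 84–87. The gauge is at about 85–86, so it's centred. I'll unload the arm's pushes and then open the fingers.

Emit:
apply_moves --targets '[{"x": -0.0004, "y": -0.0004, "z": 0, "wx": 0, "wy": 0, "wz": 0, "gripper": 0}, {"x": -0.0003, "y": -0.0003, "z": 0, "wx": 0, "wy": 0, "wz": 0, "gripper": 0}, {"x": 0, "y": 0, "z": 0, "wx": 0, "wy": 0, "wz": 0, "gripper": 0}, {"x": 0, "y": 0, "z": 0, "wx": 0, "wy": 0, "wz": 0, "gripper": 0}, {"x": 0, "y": 0, "z": 0, "wx": 0, "wy": 0, "wz": 0, "gripper": 0}]'

```text
time_s: 19.6
tcp_pos: [0.5881, 0.1086, 0.0935]
tool_rot: [[0.069, 0.998, -0.002], [0.998, -0.069, -0.001], [-0.001, -0.002, -1.0]]
contact_force: [-3.6, -5.3, -1.5]
gripper_width: 0.172
```

```bash
python3 g.py
```

```text
19.6 [0.5881 0.1086 0.0935] track x,y mm -1.13 85.68 F n,t,z -3.2 -5.5 -1.5 M [-1.17  0.75  0.03]
```

Emit:
apply_moves --targets '[{"x": -0.0004, "y": -0.0006, "z": 0, "wx": 0, "wy": 0, "wz": 0, "gripper": 0}, {"x": 0, "y": 0, "z": 0, "wx": 0, "wy": 0, "wz": 0, "gripper": 0}, {"x": 0, "y": 0, "z": 0, "wx": 0, "wy": 0, "wz": 0, "gripper": 22}, {"x": 0, "y": 0, "z": 0, "wx": 0, "wy": 0, "wz": 0, "gripper": 26}, {"x": 0, "y": 0, "z": 0, "wx": 0, "wy": 0, "wz": 0, "gripper": 35}]'

```text
time_s: 20.1
tcp_pos: [0.5886, 0.1087, 0.0945]
tool_rot: [[0.068, 0.998, 0.001], [0.998, -0.068, 0.0], [0.0, 0.001, -1.0]]
contact_force: [-0.1, -0.2, -0.1]
gripper_width: 0.351
```

Emit:
apply_moves --targets '[{"x": 0, "y": 0, "z": 0, "wx": 0, "wy": 0, "wz": 0, "gripper": 45}, {"x": 0, "y": 0, "z": 0, "wx": 0, "wy": 0, "wz": 0, "gripper": 45}, {"x": 0, "y": 0, "z": 0, "wx": 0, "wy": 0, "wz": 0, "gripper": 45}, {"x": 0, "y": 0, "z": 0, "wx": 0, "wy": 0, "wz": 0, "gripper": 45}, {"x": 0, "y": 0, "z": 0, "wx": 0, "wy": 0, "wz": 0, "gripper": 45}]'

```text
time_s: 20.6
tcp_pos: [0.5883, 0.1084, 0.094]
tool_rot: [[0.069, 0.998, 0.0], [0.998, -0.069, 0.0], [0.0, 0.0, -1.0]]
contact_force: [0.6, 0.7, 0.4]
gripper_width: 0.451
```

```bash
python3 g.py; python3 snap.py wrist w8
```

```text
20.6 [0.5883 0.1084 0.094 ] track x,y mm -0.96 85.56 F n,t,z 0.5 0.7 0.4 M [ 0.03 -0.02  0.01]
20.6 [0.5883 0.1084 0.094 ] yaw of tool x 86.07 [ 0.  0. -1.] [0.12 0.56 1.52 0.   1.06 0.19] 0.4505883492021707 [0.59 0.68 0.38]
```

View pics/w8.png

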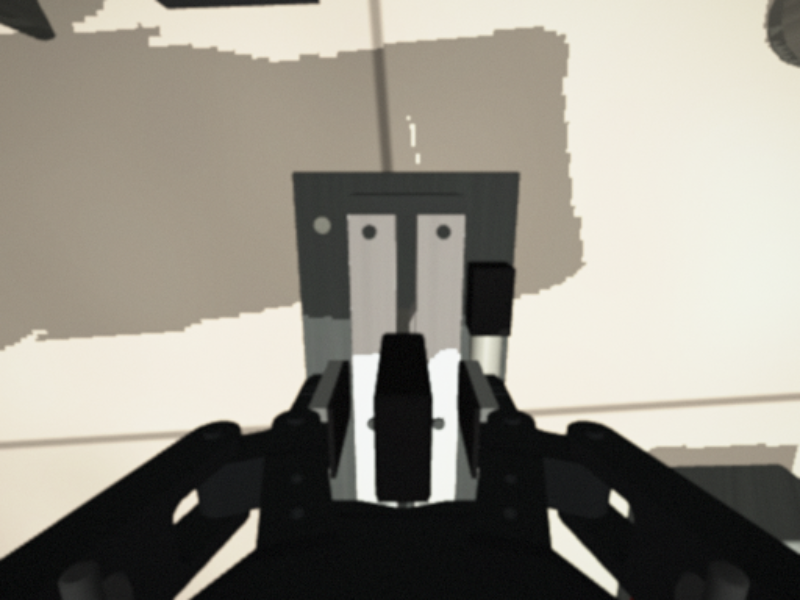

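The gauge stands by itself at (403,420), clear of both pads. I'll go straight up and check.

Emit:
apply_moves --targets '[{"x": 0, "y": 0, "z": 0.02, "wx": 0, "wy": 0, "wz": 0, "gripper": 45}, {"x": 0, "y": 0, "z": 0.03, "wx": 0, "wy": 0, "wz": 0, "gripper": 45}, {"x": 0, "y": 0, "z": 0.04, "wx": 0, "wy": 0, "wz": 0, "gripper": 45}, {"x": 0, "y": 0, "z": 0.04, "wx": 0, "wy": 0, "wz": 0, "gripper": 45}, {"x": 0, "y": 0, "z": 0.02, "wx": 0, "wy": 0, "wz": 0, "gripper": 45}]'

```text
time_s: 21.15
tcp_pos: [0.5889, 0.1085, 0.2479]
tool_rot: [[0.069, 0.998, 0.004], [0.998, -0.069, 0.001], [0.001, 0.004, -1.0]]
contact_force: [-0.7, 0.5, 0.1]
gripper_width: 0.448
```

Emit:
apply_moves --targets '[{"x": 0, "y": 0, "z": 0, "wx": 0, "wy": 0, "wz": 0, "gripper": 45}, {"x": 0, "y": 0, "z": 0, "wx": 0, "wy": 0, "wz": 0, "gripper": 45}, {"x": 0, "y": 0, "z": 0, "wx": 0, "wy": 0, "wz": 0, "gripper": 45}, {"x": 0, "y": 0, "z": 0, "wx": 0, "wy": 0, "wz": 0, "gripper": 45}, {"x": 0, "y": 0, "z": 0, "wx": 0, "wy": 0, "wz": 0, "gripper": 45}]'

```text
time_s: 21.65
tcp_pos: [0.5881, 0.1084, 0.2431]
tool_rot: [[0.069, 0.998, -0.001], [0.998, -0.069, -0.0], [-0.0, -0.001, -1.0]]
contact_force: [-0.3, -0.7, 0.2]
gripper_width: 0.449
```

```bash
python3 snap.py wrist w9; python3 snap.py side s9; python3 - <<'E'
from h import *
F=np.load('f_w9.npz');p,d=F['p'],F['d']
C=cloud('wrist',d,F);v,u=np.mgrid[:384,:512]
m=(u>220)&(u<300)&(v>140)&(v<320)&(C[...,2]>.105)&(C[...,2]<.14)
P=C[m];r=cv2.minAreaRect(P[:,:2].astype(np.float32)*1000);z=np.median(P[:,2]);print('top',r,z)
A=np.c_[P[:,:2]-P[:,:2].mean(0),np.ones(len(P))];print('slope',np.linalg.lstsq(A,P[:,2],rcond=None)[0])
a=np.radians(86.17);q=np.array(r[0])/1e3-[.5835,.023];print('track x,y',q@[np.sin(a),-np.cos(a)],q@[np.cos(a),np.sin(a)],'foot z ~',z-.115)
p=np.load('f_s9.npz')['p'];cv2.imwrite('pics/s9c.png',cv2.resize(p[130:280,200:350,::-1],(600,600),interpolation=cv2.INTER_CUBIC))
E
```

```text
21.65 [0.5881 0.1084 0.2431] yaw of tool x 86.07 [-1.4e-03 -1.0e-04 -1.0e+00] [0.12 0.41 1.37 0.   1.36 0.19] 0.4489466428342571 [-0.25 -0.72  0.21]
21.7 [0.5881 0.1084 0.2433] yaw of tool x 86.07 [-1.e-03 -1.e-04 -1.e+00] [ 0.12  0.41  1.37 -0.    1.36  0.19] 0.44917475175095295 [-0.78  0.23 -0.37]
top ((588.762939453125, 107.56976318359375), (33.603599548339844, 15.551675796508789), 86.32817077636719) 0.1255637948580886
slope [-0.01566924 -0.14882636  0.12455735]
track x,y -0.00039776519875898275 0.0847324327484054 foot z ~ 0.010563794858088602
```

View pics/s9c.png

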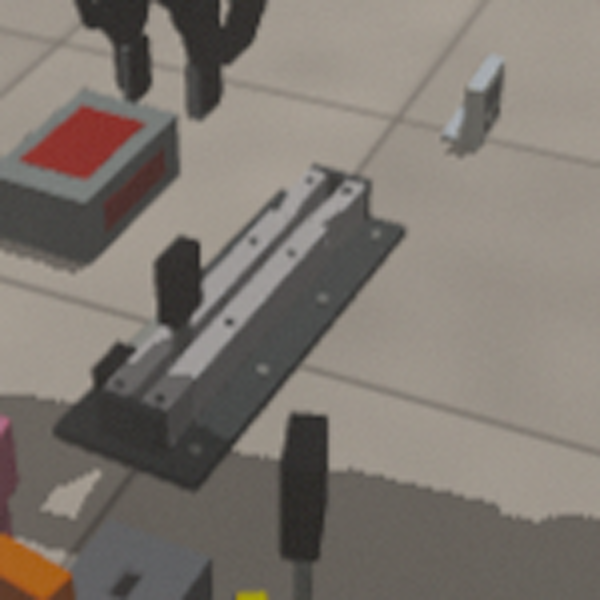

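View pics/w9.png

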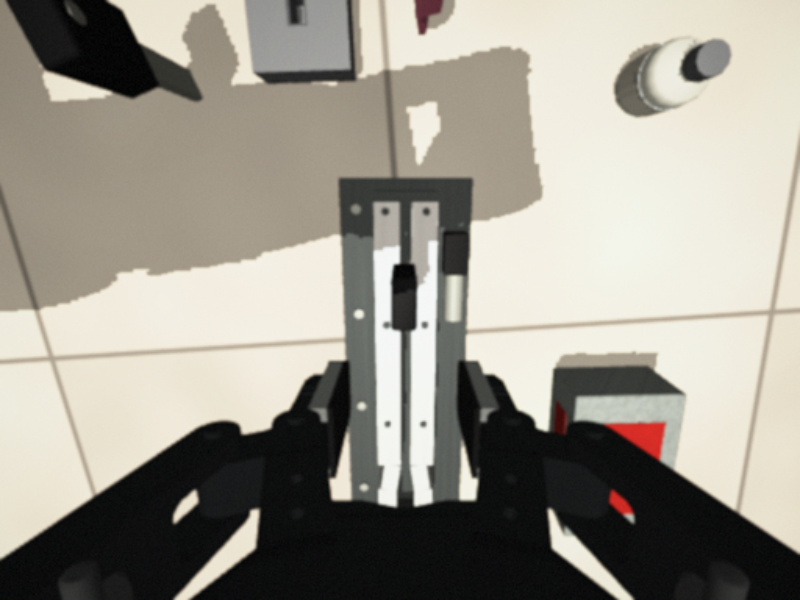

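The gauge stands alone on the shoe, upright and clear of the robot. The printed slope includes pixels from the handle's side, so I'll recheck with top-face pixels only, then hand in.

```bash
python3 - <<'E'
from h import *
from bench import close_job
F=np.load('f_w9.npz');d=F['d']
C=cloud('wrist',d,F);v,u=np.mgrid[:384,:512]
m=(u>220)&(u<300)&(v>140)&(v<320)&(C[...,2]>.119)&(C[...,2]<.135)
m=cv2.erode(m.astype(np.uint8),np.ones((3,3)))>0
P=C[m];A=np.c_[P[:,:2]-P[:,:2].mean(0),np.ones(len(P))];x=np.linalg.lstsq(A,P[:,2],rcond=None)[0];print(len(P),x)
if np.hypot(*x[:2])<.15: print(close_job())
E
```

```text
482 [-0.003104   -0.00932967  0.12573748]
the job is handed in; nothing more can be done
None
```

I took the black gauge from the holder and lowered it into the wide mouth, where the foot met the floor at about 11 N. I raised it 1 mm and slid it along until the tight spot dragged. The gauge was released there and the job is handed in. No verdict was reported.

- **Tight spot:** The drag started at about track y = 66 mm, peaked at about 10 N, then held at about 8 N on the shoe's flat. I released the gauge at y ≈ 85 mm. Feel and the wrist image put the shoe's middle at 84 to 87 mm.
- **Last checks:** The gauge stands alone at track x ≈ -0.4 mm, y ≈ 85 mm. Its foot is about 0.6 mm above the gap's floor and it leans about 0.01 rad. The gripper is well clear above it, and the time was about 22 s.
- **Bystanders:** The last wrist and side pictures show the timer, bottle and carton standing. I never touched them, but I didn't measure their positions again.
- **Disagreements:** The top camera put the track about 2.5 mm further out in x than the wrist camera. I used the wrist view, and the blade then ran freely down the gap. A first lean estimate of 0.15 rad wrongly included the handle's side; the top face alone gave 0.01 rad.
- **Not measured:** I couldn't read the shoe's holding force after release. It rests on the drag and sideways push I felt, and on the gauge sitting at the middle of the shoe.

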